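# Put a stacked delivery away with its like

### The job

Put this delivery away: take the stack of four packs apart and set each one in the stock tray that already holds a pack of the same kind and size, in the free place next to it, flat on the tray floor and lengthways in line with the tray (for the tub any way round). Keep every pack upright all the time, do not let the stack fall, and leave the amber bottle and the white squeeze bottle standing where they are.

Things in the scene. Friction and masses are not known exactly. Their poses are not given: they have to be found in the camera images.
- large_mid (a point): The delivered large white carton, 96 long (x) by 60 wide (y) by 50 high (mm), loose, 180 g give or take 40 percent. It is the bottom of the stack and stands on the counter; the packs of the stack are a few mm and degrees askew. The point is the middle of the thing, half-way up (25 mm above its underside); z is up; x runs along its length, y across its width.
- medium_mid (a point): The delivered medium white carton, 78 long (x) by 50 wide (y) by 46 high (mm), loose, 110 g give or take 40 percent. At the start it stands on the large carton; the packs of the stack are a few mm and degrees askew. The point is the middle of the thing, half-way up (23 mm above its underside); z is up; x runs along its length, y across its width.
- tub_mid (a point): The delivered round white tub with a knurled screw lid, 54 in diameter and 50 high (mm), loose, 120 g give or take 40 percent. At the start it stands on the medium carton; the packs of the stack are a few mm and degrees askew. The point is the middle of the thing, half-way up (25 mm above its underside); z is up.
- small_mid (a point): The delivered small white carton, 46 long (x) by 34 wide (y) by 44 high (mm), loose, 60 g give or take 40 percent. It is the top of the stack and stands on the tub; the packs of the stack are a few mm and degrees askew. The point is the middle of the thing, half-way up (22 mm above its underside); z is up; x runs along its length, y across its width.
- large_tray: Blue tray, fixed, with one loose large carton like the delivered one at its +x end (centre 108 mm along +x, lengthways). The origin lies on the counter under the middle of its free place (120 by 80 mm); x runs from there along the tray to the like, y across. Inside: x = -60 to 160 mm, 80 mm wide; floor 3 mm thick, walls 3 mm thick, rim 12 mm above the counter.
- medium_tray: Blue tray, fixed, with one loose medium carton like the delivered one at its +x end (centre 90 mm along +x, lengthways). The origin lies on the counter under the middle of its free place (102 by 70 mm); x runs from there along the tray to the like, y across. Inside: x = -51 to 133 mm, 70 mm wide; floor 3 mm thick, walls 3 mm thick, rim 12 mm above the counter.
- tub_tray: Blue tray, fixed, with one loose tub like the delivered one at its +x end (centre 66 mm along +x, lengthways). The origin lies on the counter under the middle of its free place (78 by 74 mm); x runs from there along the tray to the like, y across. Inside: x = -39 to 97 mm, 74 mm wide; floor 3 mm thick, walls 3 mm thick, rim 12 mm above the counter.
- small_tray: Blue tray, fixed, with one loose small carton like the delivered one at its +x end (centre 58 mm along +x, lengthways). The origin lies on the counter under the middle of its free place (70 by 54 mm); x runs from there along the tray to the like, y across. Inside: x = -35 to 85 mm, 54 mm wide; floor 3 mm thick, walls 3 mm thick, rim 12 mm above the counter.
- amber_bottle_mid (a point): To be left alone: amber glass bottle with white cap, 42 mm across, 95 mm high, standing loose on the counter among the trays, on the robot side. The point is its middle, half-way up.
- squeeze_bottle_mid (a point): To be left alone: white squeeze bottle with a grey-blue nozzle, 44 mm across, 102 mm high, standing loose on the counter among the trays, on the robot side. The point is its middle, half-way up.
Mind the look-alikes: they are no part of the job. Leave any turquoise look-alike of the tub_tray alone.

How it is judged:
At the end, for the whole second after the job is handed in: Each pack stands released and at rest in the free place of the tray of its kind: middle within 15 mm along and 13 mm across of that place, on the tray floor (height within 4 mm), tilted under 0.1 rad, cartons in line with the tray to 0.25 rad (x of large_mid in the frame of large_tray between -0.015 and 0.015 m and y of large_mid in the frame of large_tray between -0.013 and 0.013 m and z of large_mid in the frame of large_tray between 0.024 and 0.032 m and angle between each of large_mid, medium_mid, tub_mid, small_mid's own z axis and vertical below 0.1 rad and linear speed of each of large, medium, tub, small below 0.02 m/s and angle between the x axis of large_mid and the x axis of large_tray, either way round below 0.25 rad and x of medium_mid in the frame of medium_tray between -0.015 and 0.015 m and y of medium_mid in the frame of medium_tray between -0.013 and 0.013 m and z of medium_mid in the frame of medium_tray between 0.022 and 0.03 m and angle between the x axis of medium_mid and the x axis of medium_tray, either way round below 0.25 rad and x of tub_mid in the frame of tub_tray between -0.015 and 0.015 m and y of tub_mid in the frame of tub_tray between -0.013 and 0.013 m and z of tub_mid in the frame of tub_tray between 0.024 and 0.032 m and x of small_mid in the frame of small_tray between -0.015 and 0.015 m and y of small_mid in the frame of small_tray between -0.013 and 0.013 m and z of small_mid in the frame of small_tray between 0.021 and 0.029 m and angle between the x axis of small_mid and the x axis of small_tray, either way round below 0.25 rad); the robot touches nothing.
It fails at once if a delivered pack is tipped by more than 40 degrees (the stack toppled or a pack was dropped on its side) (angle between any of large_mid, medium_mid, tub_mid, small_mid's own z axis and vertical above 0.7 rad).
It fails at once if the amber or the squeeze bottle is knocked over or shoved more than 30 mm (distance of any of amber_bottle_mid, squeeze_bottle_mid from where it was at the start of the episode above 0.03 m).
It also fails if it takes over 115 s, if anything falls off the work surface, if the arm or the gripper's body presses on something with over 40 N, if the wrist force passes 120 N, or if a joint passes its speed limit or range.

### The arm

A 6-joint arm with a two-finger parallel gripper is mounted at the origin on the work surface. World frame = base frame: x ahead of the robot, y to its left, z up, the work surface at z = 0. Lengths are in m, angles in rad, forces in N, time in s.
With the tool pointing down it reaches from about 0.425 to 0.95 m from the base axis. Payload 14.7 kg.
Tool frame: the origin (TCP) lies between the finger pads; the fingertips stand 22 mm ahead of it and the grasp point (between the pads) lies 3 mm ahead of it (robot.nose_length is the distance from the TCP to the fingertips, in m); x points along the fingers, y is the direction in which the jaws open and shut, and the axes are right-handed (so a half turn about x gives the same grasp; the last joint's range is limited). The gripper opens to 85 mm and grips with 20 to 120 N. Pads are 22 mm wide; open, the fingers measure 114 mm over their backs; the gripper's body (76 mm by 85 mm) begins 54 mm behind the grasp point. The pads swing forward as they close: fully open they stand 13 mm farther back than shut.
Start: joints at [1.276, 0.48, 1.596, -0, 1.065, -0.047], TCP at [0.159, 0.63, 0.253] pointing down, gripper open.
Joint ranges: [-2.75, 2.75], [-0.82, 2.05], [0.23, 2.67], [-1.56, 4.7], [0.09, 2.69], [-2.92, 2.92]. Speed limits (rad/s): [1.89, 1.89, 2.39, 3.01, 3.01, 3.01].

### API

Orientations are given as a 3x3 rotation matrix whose columns are the frame's x, y, z axes.
In Python, from bench import robot, vision, job gives the robot as it stands. The module is installed in compiled form; this text tells all that it offers.
- The arm moves only by the shell command python3 -m creep 'ROWS'. ROWS is JSON, a list that holds one entry, the list of rows, each a list of 7 numbers: the opening, from -1 (shut) to 1 (fully open), then the shift along the tool's x, y, z scaled (see below), then the turn, a rotation vector about the tool's x, y, z scaled (see below). A call has 1 to 5 rows; each row shifts and turns the pose as measured when the row begins, along the tool's axes as they then stand; what a row does not reach is not made up. The controller multiplies each number of a shift by 4 cm and each number of a turn by 5 degrees. A row lasts 1/12 s, in which the tool goes at most 41.7 mm and 7.16 degrees, less where a joint would pass 70% of its speed; a pose out of reach is approached as far as the arm can. A call with a number of a shift or a turn outside -1 to 1 is refused whole. A call with a gripper value outside its range is refused whole. The fingers move at their own pace and stop on an object; the grip force is fixed at half the most. Time passes only in rows, so rows that do not move let the fingers close. It gives the time, the measured TCP pose, the force and the opening at its end, in the units of the state.
- robot.sense(): the state, without advancing time (a new reading comes with each control period).
- vision.snapshot(name): name is "side" or "top" or "wrist"; returns the picture (480x640x3 uint8, blue, green, red); there is no depth.
- vision.camera_model(name): a dict with "camera_matrix" (3x3 intrinsics, pixels), "xyz" and "rotation" of the camera in the world. Camera axes: x right, y up, looking along -z (the intrinsics and any distortion apply to the point x, -y, -z); pixel columns grow to the right and rows downward; lengths in m; the calibration is good to about 2 mm. A picture is of the moment at which its call begins: read the wrist's pose just before it. camera_model takes no time and is no camera call; for the wrist camera it gives the pose at the moment of the call.
- job.job_done(): hands the job in, once; it reports no verdict.
The state is a dict: "time": time; "joint_pos": joint angles; "joint_vel": joint speeds; "joint_efforts": joint torques, N m; "eef_pos": TCP position; "tcp_rot": TCP orientation; "force": force on the tool from outside, world axes, zero at the start; "ft_torque": the same for the moment, N m; "grip_width": finger opening in m.
Only numpy, scipy, OpenCV 4.12 (cv2) and the standard library are available. Lean on these libraries where they do the work, as an engineer would, in place of code of your own. Each camera call takes 0.05 s, during which the arm holds its last target.

## Working session

There is one attempt and no reset: what is moved stays moved. The work goes in short steps, Python scripts to look and compute and a shell command to move; the robot and the scene stay as the last step left them, time stands still between calls to the robot, and variables do not carry over. Pictures are saved under pics/ and viewed, and the job is handed in when it is done.

```bash
mkdir -p pics
python3 - <<'E'
from bench import robot, vision
import cv2
print(robot.sense())
for n in ("side","top","wrist"):
    m=vision.camera_model(n); print(n,m)
    cv2.imwrite(f"pics/a_{n}.png",vision.snapshot(n))
print(robot.sense()["time"])
E
```

```text
{'time': 0.0, 'joint_pos': array([ 1.27639173e+00,  4.80834920e-01,  1.59688900e+00,  1.86165538e-05,
        1.06511687e+00, -4.65776113e-02]), 'joint_vel': array([-0.00072547, -0.00096066,  0.00078678, -0.00197821, -0.0005028 ,
        0.00026063]), 'joint_efforts': array([ 9.46939072e-04, -9.50607133e+01, -4.30206478e+01, -2.66414290e-04,
        1.20501313e-02, -7.93172035e-06]), 'eef_pos': array([0.15928688, 0.62976599, 0.25266474]), 'tcp_rot': array([[-3.77759594e-04,  2.45306431e-01,  9.69445518e-01],
       [-1.18971559e-03,  9.69444791e-01, -2.45306711e-01],
       [-9.99999221e-01, -1.24603141e-03, -7.43721846e-05]]), 'force': array([-0.17428195,  0.84998837, -0.17127882]), 'ft_torque': array([ 0.03522557,  0.01291083, -0.03518382]), 'grip_width': 0.08531512847659721}
side {'camera_matrix': array([[468.31232602,   0.        , 319.6880871 ],
       [  0.        , 468.31232602, 234.13919878],
       [  0.        ,   0.        ,   1.        ]]), 'xyz': array([ 0.43092364, -0.83027208,  0.59951731]), 'rotation': array([[ 0.99839406,  0.04705581, -0.03154446],
       [-0.0506435
[... 196 characters left out ...]
65478],
       [  0.        ,   0.        ,   1.        ]]), 'xyz': array([0.21571869, 0.00322828, 1.31390627]), 'rotation': array([[-0.0046743 ,  0.97892734, -0.20415538],
       [-0.99998105, -0.00375783,  0.00487657],
       [ 0.00400663,  0.2041743 ,  0.97892635]])}
wrist {'camera_matrix': array([[339.1498801 ,   0.        , 317.84651707],
       [  0.        , 339.1498801 , 238.5298305 ],
       [  0.        ,   0.        ,   1.        ]]), 'xyz': array([0.09216705, 0.6469496 , 0.37342207]), 'rotation': array([[ 2.45278616e-01, -9.30784128e-01, -2.71070669e-01],
       [ 9.69452557e-01,  2.35387366e-01,  6.89530778e-02],
       [-3.73819541e-04, -2.79702869e-01,  9.60086541e-01]])}
0.15
```

View pics/a_side.png

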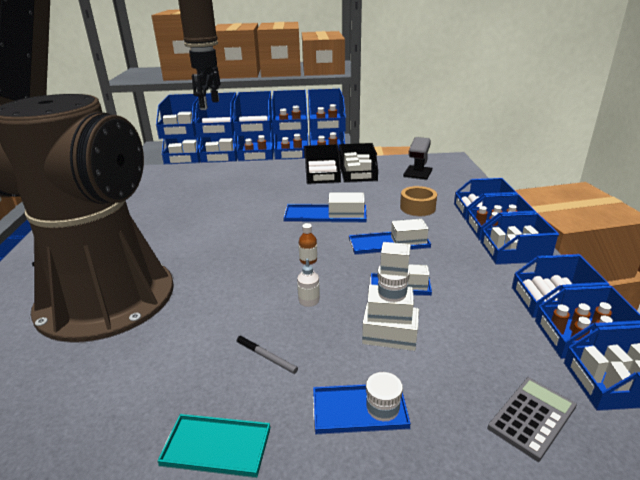

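View pics/a_top.png

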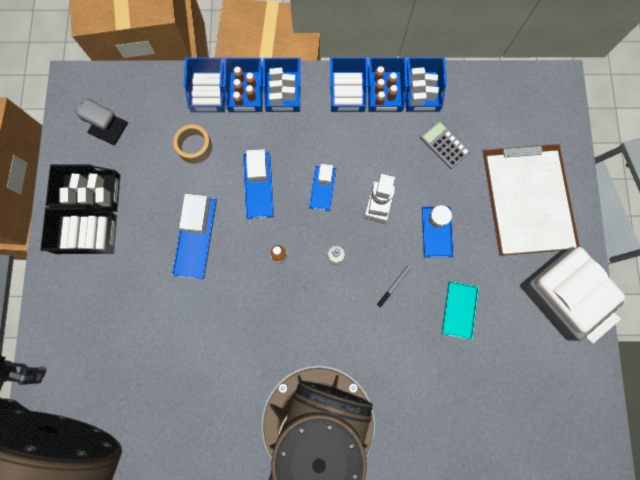

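View pics/a_wrist.png

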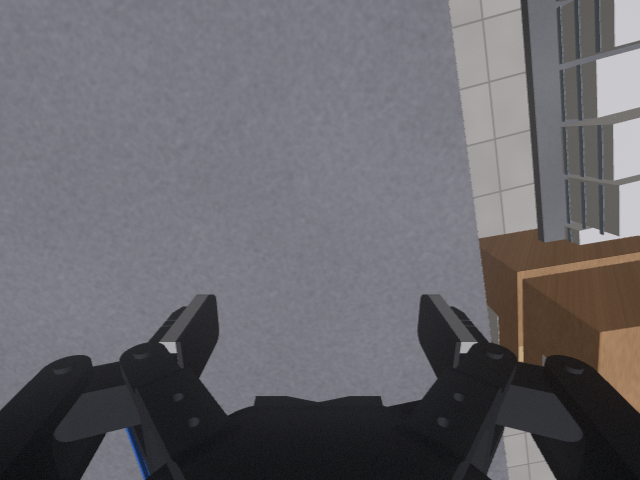

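Run:
```python
import cv2
im=cv2.imread("pics/a_top.png")
def crop(n,x,y,w,h,s,src=im):
    c=cv2.resize(src[y:y+h,x:x+w],None,fx=s,fy=s,interpolation=cv2.INTER_CUBIC)
    for i in range(0,w,10):
        cv2.line(c,(i*s,0),(i*s,6 if i%50 else 14),(0,0,255),1)
        if i%20==0: cv2.putText(c,str(x+i),(i*s,24),0,.4,(0,255,255),1)
    for j in range(0,h,10):
        cv2.line(c,(0,j*s),(6,j*s),(0,0,255),1)
        if j%20==0: cv2.putText(c,str(y+j),(8,j*s+4),0,.4,(0,255,255),1)
    cv2.imwrite(f"pics/{n}.png",c)
crop("c1",165,140,125,150,4)
crop("c2",290,150,120,110,5)
crop("c3",355,160,110,110,5)
s=cv2.imread("pics/a_side.png")
crop("c4",340,230,110,120,5,s)
```

```text
(no output)
```

View pics/c1.png

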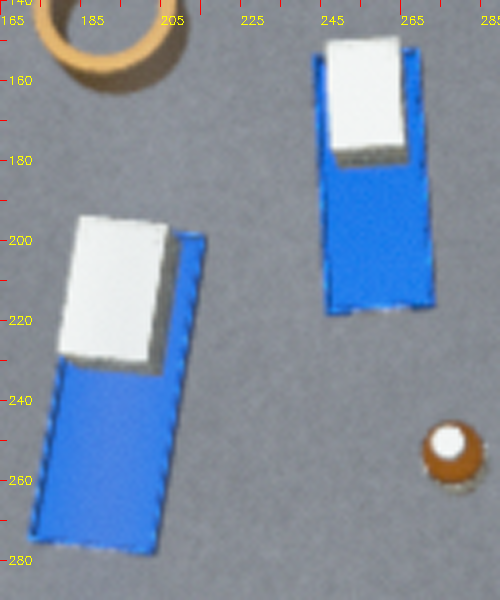

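View pics/c2.png

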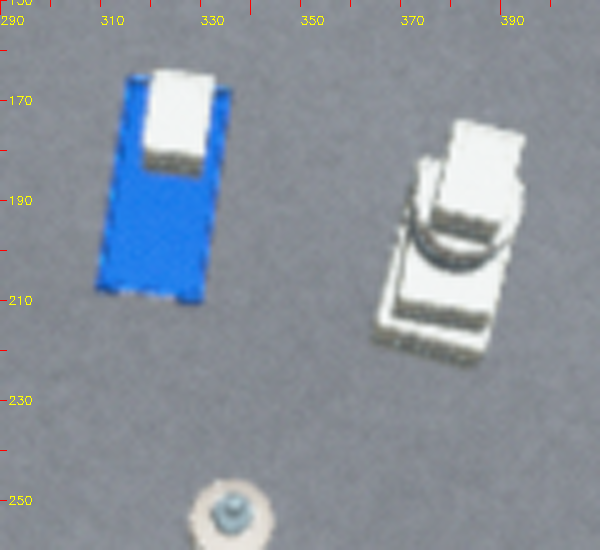

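View pics/c3.png

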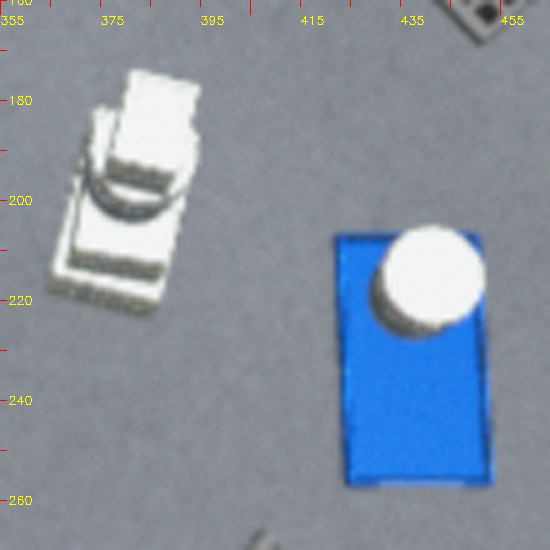

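View pics/c4.png

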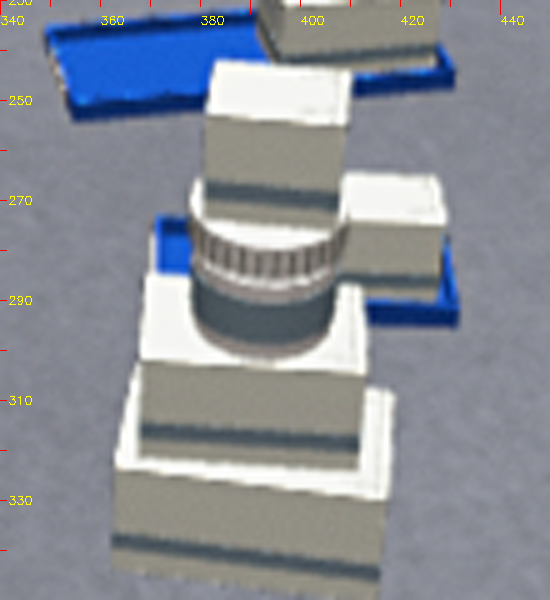

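```bash
cat > h.py <<'E'
import numpy as np, json
from scipy.optimize import least_squares
from bench import robot, vision
def cam(n):
    m=vision.camera_model(n); return np.array(m["camera_matrix"]),np.array(m["xyz"]),np.array(m["rotation"])
def proj(c,P):
    K,t,R=c; q=(np.atleast_2d(P)-t)@R; q=q*[1,-1,-1]; q=q@K.T; return q[:,:2]/q[:,2:]
def ray(c,uv,z):
    K,t,R=c; d=np.linalg.solve(K,[uv[0],uv[1],1.]); d=R@(d*[1,-1,-1]); return t+d*(z-t[2])/d[2]
# obs: list of (cam, (lx,ly), z, (u,v))
def fit(obs,x0):
    def f(p):
        c,s=np.cos(p[2]),np.sin(p[2]); r=[]
        for cm,(x,y),z,uv in obs:
            P=[p[0]+c*x-s*y,p[1]+s*x+c*y,z]; d=proj(cm,P)[0]-uv
            r+=[d[0] if uv[0] is not None else 0,d[1]]
        return np.array(r)
    o=least_squares(f,x0,loss="soft_l1"); return o.x,np.sqrt(np.mean(f(o.x)**2)),f(o.x).round(1)
E
python3 - <<'E'
from h import *
T=cam("top");S=cam("side")
def tray(n,x0,x1,hw,pts):
    L={'nl':(x0,hw),'nr':(x0,-hw),'fl':(x1,hw),'fr':(x1,-hw)}
    o=[(T,L[k],.012,v) for k,v in pts.items()]
    g=ray(T,pts['nr'],.012); print(n,*[np.round(a,4) for a in fit(o,[g[0]+.05,g[1]+.03,0])])
tray('large',-.063,.163,.043,dict(nl=(172.5,275.5),nr=(203.75,278.75),fr=(216.5,198.75)))
tray('medium',-.054,.136,.038,dict(nl=(247,218.75),nr=(273.75,216.5),fr=(269.5,152),fl=(243.75,153.75)))
tray('small',-.038,.088,.030,dict(nl=(309.2,208.4),nr=(330.6,210.8),fr=(336.6,168),fl=(315.4,165)))
tray('tub',-.042,.1,.040,dict(nl=(424.4,257.2),nr=(453.6,256.8),fl=(422.2,206.8),fr=(451.2,206.8)))
def box(n,l,w,z,top,side):
    # labels by image in top cam: near=-x, left=+y ; side cam sees from -y: 'near' = -y
    o=[]
    for k,v in top.items():
        o.append((T,((-1 if k[0]=='n' else 1)*l/2,(1 if k[1]=='l' else -1)*w/2),z,v))
    for k,v in side.items():
        o.append((S,((-1 if k[1]=='l' else 1)*l/2,(1 if k[0]=='f' else -1)*w/2),z,v))
    g=ray(S,list(side.values())[0],z)
    print(n,*[np.round(a,4) for a in fit(o,[g[0]+.02,g[1],0])])
box('small',.046,.034,.190,dict(fl=(381.3,174),fr=(395,176.8),nr=(389.5,195),nl=(376.3,191.2)),dict(fl=(383.4,242),fr=(410.4,244.2),nr=(409.4,254.8),nl=(381.4,252.6)))
box('medium',.078,.05,.096,dict(nl=(369.4,210),nr=(387.6,213)),dict(nl=(368,302),nr=(413,304.4),fl=(369,285),fr=(413.6,287.4)))
box('large',.096,.06,.05,dict(nl=(365,216.6),nr=(385.6,220.6)),dict(nl=(363.2,323),nr=(417.8,329.4),fr=(419.2,308.4)))
# bottles
print(ray(T,(276.8,250.3),.095),ray(T,(336.4,252.5),.102))
print('tub lid', ray(S,(378,270),.14),ray(S,(409.6,270),.14))
E
```

```text
large [ 0.4425  0.3416 -0.1124] 0.0957 [-0.1 -0.1  0.1  0.1 -0.  -0. ]
medium [0.599  0.1611 0.0757] 0.3013 [-0.3 -0.2  0.3 -0.1  0.5  0.  -0.4  0.3]
small [ 0.6056 -0.0135 -0.1404] 0.2365 [ 0.1 -0.5  0.  -0.  -0.2  0.1  0.1  0.4]
tub [ 0.4742 -0.3328 -0.0073] 0.1654 [ 0.  -0.2  0.1  0.3  0.1 -0.1 -0.2  0. ]
small [ 0.5821 -0.1673 -0.2731] 0.4307 [ 0.1 -0.2 -0.1  0.6  1.  -0.1  0.6  0.1 -0.  -0.5  0.2 -0.3  0.1 -0.4
 -0.2 -0.8]
medium [ 0.5773 -0.1695 -0.2022] 0.5662 [ 0.4 -0.4  1.1  0.2 -0.3 -0.8  0.4  0.1  0.4 -0.7 -0.7 -0.1]
large [ 0.5805 -0.1715 -0.2707] 0.7651 [ 0.2 -1.9  1.2 -0.2 -0.5 -0.5 -0.1 -0.  -0.2 -0.4]
[0.43751977 0.10352982 0.095     ] [ 0.429965   -0.04859264  0.102     ]
tub lid [ 0.5551608  -0.15688527  0.14      ] [ 0.60958785 -0.16170737  0.14      ]
```

```bash
cat >> h.py <<'E'
def plan(x,y,z,yaw):
    """tool-frame units to reach world xyz with tool y axis at yaw (y=(-sin,cos))"""
    s=robot.sense(); R=np.array(s["tcp_rot"]); p=np.array(s["eef_pos"])
    from scipy.spatial.transform import Rotation as Ro
    ty=np.array([-np.sin(yaw),np.cos(yaw),0]); tx=np.array([0,0,-1.]); Rt=np.stack([tx,ty,np.cross(tx,ty)],1)
    sh=R.T@(np.array([x,y,z])-p)/.04
    rv=Ro.from_matrix(R.T@Rt).as_rotvec()*180/np.pi/5
    print("t",round(s["time"],2),"p",p.round(4),"yaw",round(float(np.arctan2(-R[0,1],R[1,1])),3),"w",round(s["grip_width"],4),"F",np.round(s["force"],1),"q",np.round(s["joint_pos"],2))
    print("shift units",sh.round(2),"turn units",rv.round(2))
E
python3 -m creep '[[[1,-0.5,-0.3,0.95,0,0,0],[1,-0.5,-0.3,0.95,0,0,0],[1,0,-0.6,0.8,0,0,0],[1,0,-0.6,0.8,0,0,0],[1,0,-0.7,0.7,0,0,0]]]'
python3 -c "
from h import *; plan(.582,-.167,.29,-.273)"
```

```text
time: 0.57
eef_pos: [0.2958, 0.494, 0.2909]
tcp_rot: [[-0.001, 0.236, 0.972], [-0.001, 0.972, -0.236], [-1.0, -0.001, -0.001]]
force: [1.2, -0.1, -0.8]
grip_width: 0.0854
t 0.57 p [0.2958 0.494  0.2909] yaw -0.238 w 0.0854 F [ 1.2 -0.1 -0.8] q [ 0.98  0.34  1.72  0.    1.08 -0.35]
shift units [  0.03 -14.37  10.86] turn units [ 0.4  -0.01  0.02]
```

```bash
python3 -m creep '[[[1,0,-0.75,0.65,0,0,0],[1,0,-0.75,0.65,0.2,0,0],[1,0,-0.75,0.65,0.2,0,0],[1,0,-0.75,0.6,0,0,0],[1,0,-0.75,0.6,0,0,0]]]' >/dev/null
python3 -m creep '[[[1,0,-0.8,0.6,0,0,0],[1,0,-0.8,0.6,0,0,0],[1,0,-0.8,0.6,0,0,0],[1,0,-0.8,0.5,0,0,0],[1,0,-0.8,0.5,0,0,0]]]'>/dev/null
python3 -m creep '[[[1,0,-0.8,0.5,0,0,0],[1,0,-0.8,0.5,0,0,0],[1,0,-0.8,0.5,0,0,0],[1,0,-0.8,0.5,0,0,0]]]'
python3 -c "
from h import *; plan(.582,-.167,.29,-.273)"
```

```text
time: 1.73
eef_pos: [0.4912, -0.038, 0.2912]
tcp_rot: [[0.001, 0.27, 0.963], [-0.001, 0.963, -0.27], [-1.0, -0.001, 0.001]]
force: [1.2, 0.7, 0.2]
grip_width: 0.0855
t 1.73 p [ 0.4912 -0.038   0.2912] yaw -0.274 w 0.0855 F [1.2 0.7 0.2] q [-0.14  0.22  1.9  -0.    1.02 -1.43]
shift units [ 0.03 -2.49  3.06] turn units [-0.01  0.01  0.01]
```

```bash
python3 -m creep '[[[1,0,-0.6,0.7,0,0,0],[1,0,-0.6,0.7,0,0,0],[1,0,-0.6,0.7,0,0,0],[1,0,-0.5,0.6,0,0,0],[1,0,0,0,0,0,0]]]'
python3 - <<'E'
from h import *
import cv2
plan(.582,-.167,.184,-.273)
W=cam("wrist"); im=vision.snapshot("wrist")
print(proj(W,[[.582,-.167,.19]]))
cv2.imwrite("pics/w1.png",im)
E
```

```text
time: 2.15
eef_pos: [0.5727, -0.1698, 0.2908]
tcp_rot: [[0.001, 0.276, 0.961], [-0.002, 0.961, -0.276], [-1.0, -0.002, 0.002]]
force: [-1.8, 0.6, -0.2]
grip_width: 0.0854
t 2.15 p [ 0.5727 -0.1698  0.2908] yaw -0.279 w 0.0854 F [-1.8  0.6 -0.2] q [-0.34  0.37  1.68 -0.    1.09 -1.63]
shift units [2.67 0.14 0.2 ] turn units [-0.07  0.02  0.02]
[[325.40911292 256.16965847]]
```

View pics/w1.png

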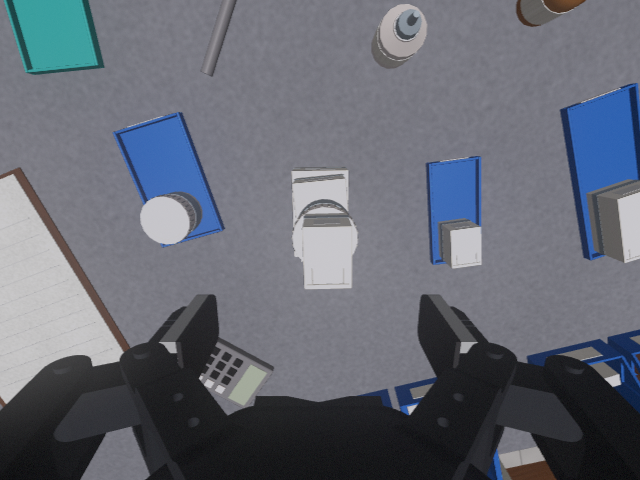

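```bash
python3 -c "
from h import *; print(ray(cam('wrist'),(328,258),.19))"
python3 -m creep '[[[1,0.7,0.04,0.1,0,0,0],[1,0.7,0.04,0.1,0,0,0],[1,0.7,0,0,0,0,0],[1,0.5,0,0,0,0,0],[1,0,0,0,0,0,0]]]'
python3 -c "
from h import *; plan(.582,-.167,.184,-.273)"
```

```text
[ 0.58211889 -0.16376771  0.19      ]
time: 2.62
eef_pos: [0.5796, -0.1661, 0.1839]
tcp_rot: [[0.002, 0.277, 0.961], [-0.001, 0.961, -0.277], [-1.0, -0.001, 0.002]]
force: [0.3, 0.2, -0.6]
grip_width: 0.0855
t 2.62 p [ 0.5796 -0.1661  0.1839] yaw -0.281 w 0.0855 F [ 0.3  0.2 -0.6] q [-0.33  0.49  1.78 -0.    0.87 -1.62]
shift units [-0.   -0.    0.06] turn units [-0.09  0.02  0.01]
```

```bash
python3 -m creep '[[[-1,0,0,0,0,0,0],[-1,0,0,0,0,0,0],[-1,0,0,0,0,0,0],[-1,0,0,0,0,0,0],[-1,0,0,0,0,0,0]]]'
python3 -m creep '[[[-1,0,0,0,0,0,0],[-1,0,0,0,0,0,0],[-1,0,0,0,0,0,0]]]'
python3 - <<'E'
from h import *
import cv2
plan(.582,-.167,.184,-.273)
cv2.imwrite("pics/s2.png",cv2.resize(vision.snapshot("side")[180:360,300:480],None,fx=3.3,fy=3.3))
E
```

```text
time: 3.03
eef_pos: [0.5799, -0.1646, 0.188]
tcp_rot: [[0.004, 0.276, 0.961], [-0.002, 0.961, -0.276], [-1.0, -0.001, 0.004]]
force: [0.7, 0.4, -1.0]
grip_width: 0.0329
time: 3.28
eef_pos: [0.5808, -0.1649, 0.1901]
tcp_rot: [[0.007, 0.276, 0.961], [-0.003, 0.961, -0.276], [-1.0, -0.001, 0.007]]
force: [-0.2, -0.4, -0.9]
grip_width: 0.0333
t 3.28 p [ 0.5808 -0.1649  0.1901] yaw -0.279 w 0.0333 F [-0.2 -0.4 -0.9] q [-0.33  0.48  1.77 -0.    0.88 -1.62]
shift units [ 0.15 -0.04  0.04] turn units [-0.07  0.09  0.01]
```

View pics/s2.png

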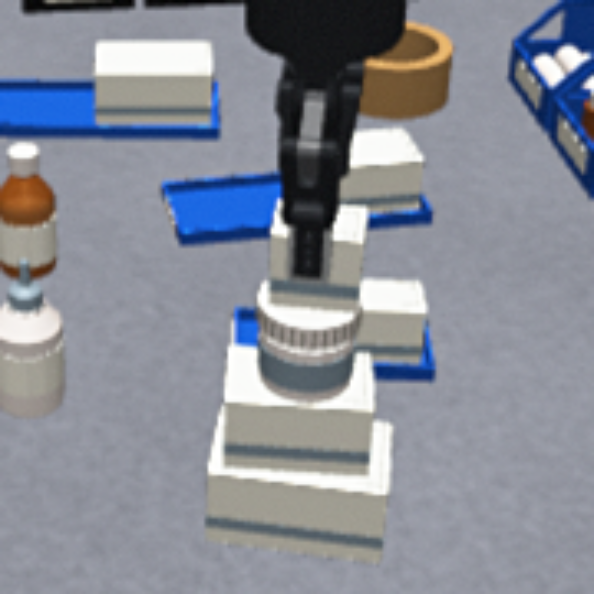

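```bash
python3 -m creep '[[[-1,-0.3,0,0,0,0,0],[-1,-0.6,0,0,0,0,0],[-1,-0.6,0,0,0,0.1,0],[-1,-0.4,0.1,0,0,0,0],[-1,0,0,0,0,0,0]]]'
python3 - <<'E'
from h import *
import cv2
plan(.606,-.0135,.25,-.14)
cv2.imwrite("pics/s3.png",cv2.resize(vision.snapshot("side")[180:360,300:480],None,fx=3.3,fy=3.3))
E
```

```text
time: 3.75
eef_pos: [0.5805, -0.1607, 0.2709]
tcp_rot: [[-0.005, 0.276, 0.961], [0.001, 0.961, -0.276], [-1.0, -0.001, -0.005]]
force: [1.4, -0.6, -0.1]
grip_width: 0.0334
t 3.75 p [ 0.5805 -0.1607  0.2709] yaw -0.28 w 0.0334 F [ 1.4 -0.6 -0.1] q [-0.32  0.4   1.69 -0.    1.06 -1.61]
shift units [ 0.52  3.71 -0.4 ] turn units [-1.61 -0.06  0.  ]
```

View pics/s3.png

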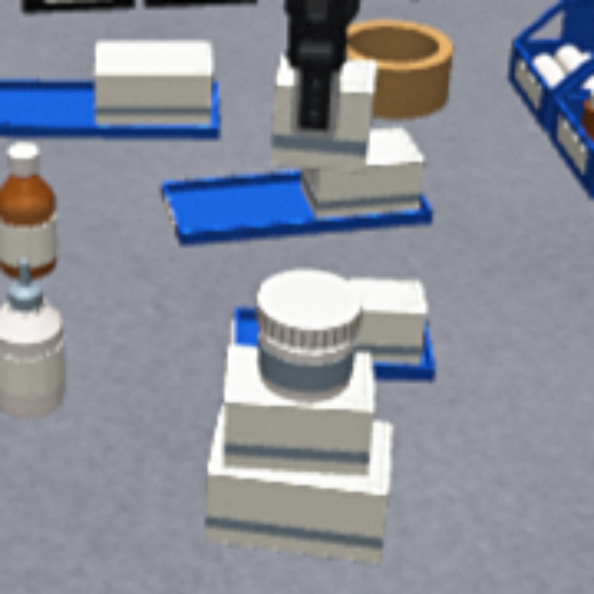

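```bash
python3 -m creep '[[[-1,0,0.6,0,-0.5,0,0],[-1,0,0.9,-0.1,-0.6,0,0],[-1,0.3,0.9,-0.1,-0.5,0,0],[-1,0.6,0.9,-0.1,0,0,0],[-1,0.6,0.4,-0.1,0,0,0]]]'
python3 - <<'E'
from h import *
import cv2
plan(.606,-.0135,.043,-.14)
E
```

```text
time: 4.22
eef_pos: [0.5956, -0.0144, 0.2122]
tcp_rot: [[0.003, 0.14, 0.99], [-0.002, 0.99, -0.14], [-1.0, -0.001, 0.003]]
force: [0.0, 0.4, -1.4]
grip_width: 0.033
t 4.22 p [ 0.5956 -0.0144  0.2122] yaw -0.141 w 0.033 F [ 0.   0.4 -1.4] q [-0.07  0.45  1.77 -0.    0.92 -1.5 ]
shift units [4.23 0.06 0.24] turn units [-0.01  0.04  0.01]
```

```bash
python3 -m creep '[[[-1,0.9,0,0.15,0,0,0],[-1,0.9,0,0.1,0,0,0],[-1,0.9,0,0,0,0,0],[-1,0.6,0,0,0,0,0],[-1,0,0,0,0,0,0]]]'
python3 - <<'E'
from h import *
import cv2
plan(.606,-.0135,.046,-.14)
cv2.imwrite("pics/s4.png",cv2.resize(vision.snapshot("side")[200:320,340:460],None,fx=5,fy=5))
cv2.imwrite("pics/w4.png",vision.snapshot("wrist"))
E
```

```text
time: 4.63
eef_pos: [0.6017, -0.0099, 0.0697]
tcp_rot: [[-0.003, 0.133, 0.991], [-0.001, 0.991, -0.133], [-1.0, -0.001, -0.003]]
force: [-1.9, 0.9, -1.9]
grip_width: 0.0328
t 4.63 p [ 0.6017 -0.0099  0.0697] yaw -0.134 w 0.0328 F [-1.9  0.9 -1.9] q [-0.07  0.65  1.85 -0.    0.65 -1.5 ]
shift units [ 0.59 -0.07  0.12] turn units [ 0.07 -0.03  0.01]
```

View pics/s4.png

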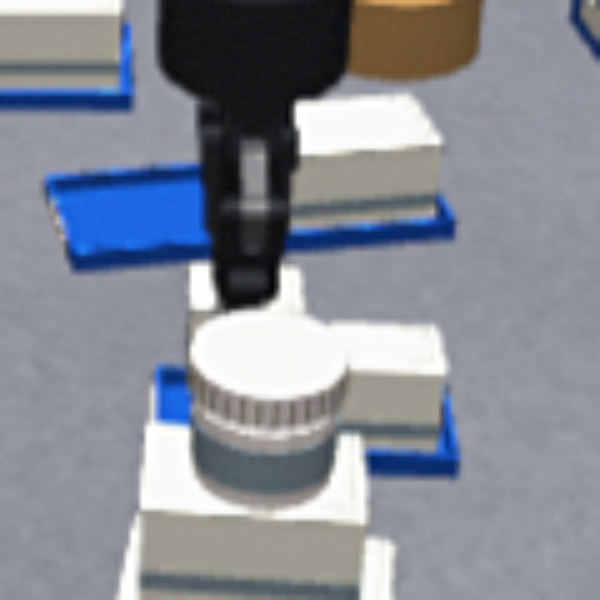

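View pics/w4.png

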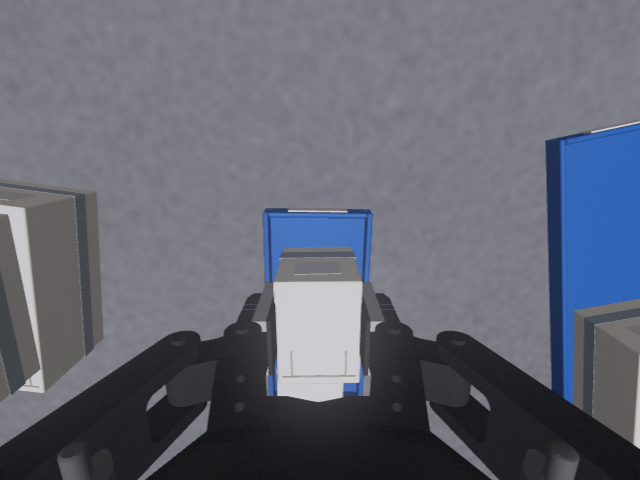

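```bash
python3 - <<'E'
from h import *
W=cam("wrist")
for uv in [(318,281),(318,377)]: print(ray(W,uv,.072))
print('tray end',ray(W,(318,210),.012), 'tray left/right',ray(W,(265,225),.012),ray(W,(371,225),.012))
E
python3 -m creep '[[[-1,0.25,0,0.06,0,0,0],[-1,0.15,-0.05,0.06,0,0,0],[-1,0.1,0,0,0,0,0]]]'
python3 -c "
from h import *; plan(.606,-.0135,.043,-.14)"
```

```text
[ 0.58743395 -0.0080578   0.072     ]
[ 0.63135059 -0.01397296  0.072     ]
tray end [ 0.57164289 -0.00591463  0.012     ] tray left/right [ 0.57609282 -0.03611979  0.012     ] [0.58393075 0.02203453 0.012     ]
time: 4.98
eef_pos: [0.6119, -0.0137, 0.0576]
tcp_rot: [[0.009, 0.134, 0.991], [-0.002, 0.991, -0.134], [-1.0, -0.0, 0.009]]
force: [0.4, 0.0, -1.4]
grip_width: 0.0332
t 4.98 p [ 0.6119 -0.0137  0.0576] yaw -0.134 w 0.0332 F [ 0.4  0.  -1.4] q [-0.07  0.67  1.84 -0.    0.62 -1.51]
shift units [ 0.36 -0.02 -0.15] turn units [0.07 0.1  0.  ]
```

```bash
python3 -m creep '[[[-1,0.1,0,-0.2,0.07,0.1,0],[-1,0.15,0,0,0,0,0],[-1,0.1,0,0,0,0,0]]]'
python3 -c "
from h import *; plan(.603,-.0135,.043,-.14)"
```

```text
time: 5.23
eef_pos: [0.605, -0.0131, 0.0446]
tcp_rot: [[0.003, 0.141, 0.99], [-0.001, 0.99, -0.141], [-1.0, -0.0, 0.003]]
force: [-1.1, 0.1, -0.8]
grip_width: 0.0333
t 5.23 p [ 0.605  -0.0131  0.0446] yaw -0.142 w 0.0333 F [-1.1  0.1 -0.8] q [-0.07  0.69  1.85 -0.    0.6  -1.5 ]
shift units [ 0.04 -0.02 -0.05] turn units [-0.02  0.04  0.  ]
```

```bash
python3 -m creep '[[[-1,0.05,0,-0.05,0,0,0],[-1,0.04,0,0,0,0,0]]]'
python3 -c "
from h import *
import cv2
plan(.603,-.0135,.043,-.14)
cv2.imwrite('pics/s5.png',cv2.resize(vision.snapshot('side')[200:320,340:460],None,fx=5,fy=5))"
```

```text
time: 5.4
eef_pos: [0.605, -0.0131, 0.0442]
tcp_rot: [[0.008, 0.141, 0.99], [-0.001, 0.99, -0.141], [-1.0, 0.0, 0.008]]
force: [-18.2, 1.8, 44.0]
grip_width: 0.0332
t 5.4 p [ 0.605  -0.0131  0.0442] yaw -0.142 w 0.0332 F [-18.2   1.8  44. ] q [-0.07  0.69  1.86 -0.    0.59 -1.5 ]
shift units [ 0.03 -0.02 -0.05] turn units [-0.02  0.09 -0.  ]
```

View pics/s5.png

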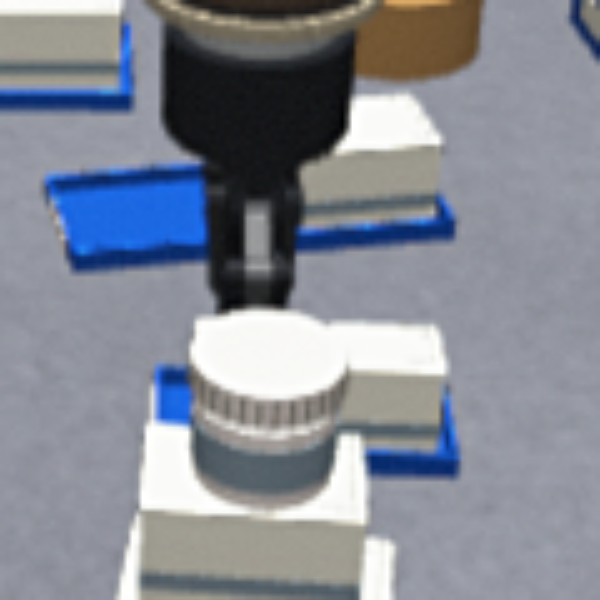

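```bash
python3 -m creep '[[[-1,-0.04,0,0,0,0,0],[1,0,0,0,0,0,0],[1,0,0,0,0,0,0],[1,0,0,0,0,0,0],[1,0,0,0,0,0,0]]]'
python3 -m creep '[[[1,-0.4,0,0,0,0,0],[1,-0.7,0,0,0,0,0],[1,-0.8,0,0,0,0,0],[1,-0.9,0,0,0,0,0],[1,-0.9,0,0,0,0,0]]]'
python3 -c "
from h import *
import cv2
plan(.58,-.163,.26,-.14)
cv2.imwrite('pics/w6.png',vision.snapshot('wrist'))"
```

```text
time: 5.87
eef_pos: [0.6053, -0.0131, 0.0468]
tcp_rot: [[0.01, 0.141, 0.99], [-0.001, 0.99, -0.141], [-1.0, 0.0, 0.01]]
force: [-0.1, -0.7, -0.2]
grip_width: 0.0797
time: 6.28
eef_pos: [0.5986, -0.0126, 0.1901]
tcp_rot: [[-0.007, 0.141, 0.99], [0.0, 0.99, -0.141], [-1.0, -0.001, -0.007]]
force: [0.4, -0.4, -0.3]
grip_width: 0.0857
t 6.28 p [ 0.5986 -0.0126  0.1901] yaw -0.142 w 0.0857 F [ 0.4 -0.4 -0.3] q [-0.07  0.48  1.77 -0.    0.89 -1.5 ]
shift units [-1.74 -3.79  0.06] turn units [-0.02 -0.08  0.01]
```

View pics/w6.png

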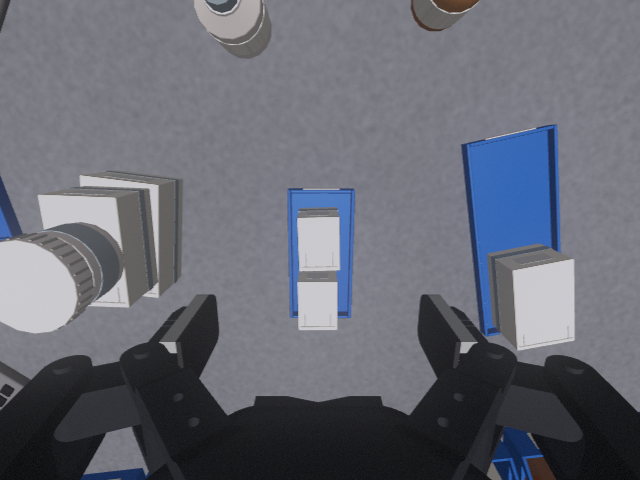

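Run:
```python
from h import *
W=cam("wrist")
a=ray(W,(318.5,243.5),.047);b=ray(W,(318,305),.047);print(a,b,b-a, np.linalg.norm(b-a))
for uv in [(289,190),(354,189),(351,317),(291,318)]: print(ray(W,uv,.012))
# large top & medium corners
print('lg',ray(W,(80,176),.05),ray(W,(177,181),.05),ray(W,(160,297),.05))
```

```text
[ 0.61593119 -0.01426127  0.047     ] [ 0.67211081 -0.02269983  0.047     ] [ 0.05617962 -0.00843855  0.        ] 0.056809848261823934
[ 0.57290259 -0.03492964  0.012     ]
[0.58029662 0.02319323 0.012     ]
[0.70803286 0.00579784 0.012     ]
[ 0.70058433 -0.054247    0.012     ]
lg [ 0.53409826 -0.19062697  0.05      ] [ 0.54857357 -0.11669413  0.05      ] [ 0.64360637 -0.15690765  0.05      ]
```

Run:
```python
from h import *
import cv2
S=cam("side"); print(ray(S,(393.8,270.8),.146))
im=vision.snapshot("top"); cv2.imwrite("pics/t7.png",cv2.resize(im[160:270,280:400],None,fx=5,fy=5,interpolation=cv2.INTER_CUBIC))
plan(.58,-.163,.26,-.14)
```

```text
[ 0.57998044 -0.170474    0.146     ]
t 6.38 p [ 0.6021 -0.0128  0.1946] yaw -0.142 w 0.0853 F [ 1.1 -0.5 -0.3] q [-0.07  0.48  1.77 -0.    0.89 -1.5 ]
shift units [-1.63 -3.8  -0.01] turn units [-0.02  0.03  0.  ]
```

View pics/t7.png

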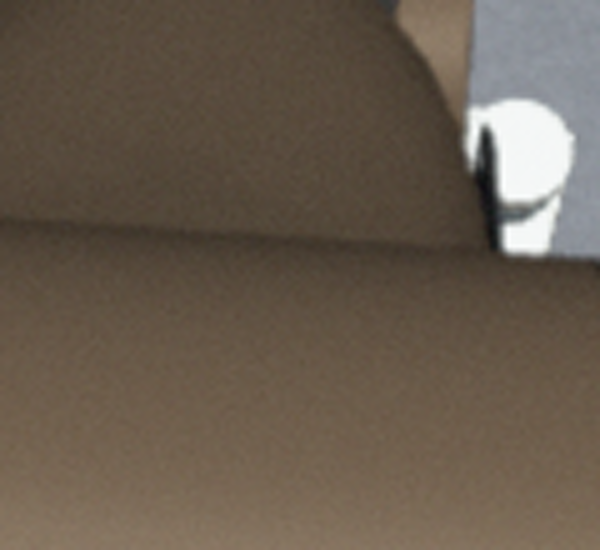

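```bash
python3 - <<'E'
from h import *
print(ray(cam("top"),(384,190.4),.146))
E
python3 -m creep '[[[1,-0.9,-0.2,0,0,0,0],[1,-0.7,-0.7,0,0,0,0],[1,-0.1,-1,0,0,0,0],[1,0,-1,0,0,0,0],[1,0,-0.6,0,0,0,0]]]'
python3 - <<'E'
from h import *
import cv2
plan(.580,-.1665,.134,-.14)
W=cam("wrist"); cv2.imwrite('pics/w7.png',vision.snapshot('wrist')); print(proj(W,[.58,-.1665,.146]))
E
```

```text
[ 0.58043223 -0.16854236  0.146     ]
time: 6.8
eef_pos: [0.5828, -0.1509, 0.2659]
tcp_rot: [[0.005, 0.133, 0.991], [-0.001, 0.991, -0.133], [-1.0, -0.0, 0.005]]
force: [0.4, -0.1, -0.1]
grip_width: 0.085
t 6.8 p [ 0.5828 -0.1509  0.2659] yaw -0.134 w 0.085 F [ 0.4 -0.1 -0.1] q [-0.3   0.4   1.7   0.    1.04 -1.74]
shift units [ 3.3  -0.4  -0.03] turn units [0.07 0.05 0.  ]
[[296.39912468 235.82104373]]
```

View pics/w7.png

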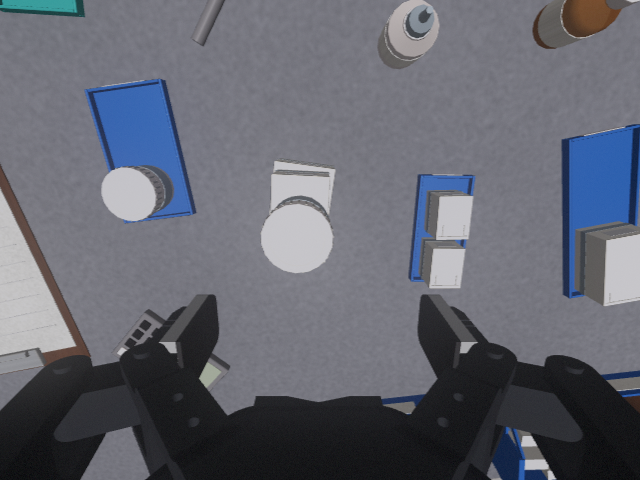

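```bash
python3 -m creep '[[[1,0.6,-0.3,0,0,0,0],[1,0.8,-0.1,0,0,0,0],[1,0.7,0,0,0,0.05,0],[1,0.5,0,0,0,0,0],[1,0.4,0,0,0,0,0]]]'
python3 - <<'E'
from h import *
plan(.580,-.1665,.134,-.14)
E
```

```text
time: 7.27
eef_pos: [0.5828, -0.176, 0.1445]
tcp_rot: [[0.008, 0.141, 0.99], [-0.005, 0.99, -0.141], [-1.0, -0.003, 0.009]]
force: [0.8, -0.4, 0.5]
grip_width: 0.0854
t 7.27 p [ 0.5828 -0.176   0.1445] yaw -0.141 w 0.0854 F [ 0.8 -0.4  0.5] q [-0.34  0.54  1.8  -0.    0.79 -1.77]
shift units [ 0.26  0.23 -0.1 ] turn units [-0.01  0.1   0.04]
```

```bash
python3 -m creep '[[[1,0.15,0.2,-0.1,0,0.1,0],[1,0.1,0,0,0,0,0],[1,0,0,0,0,0,0]]]'
python3 - <<'E'
from h import *
plan(.580,-.1665,.134,-.14)
E
```

```text
time: 7.52
eef_pos: [0.5771, -0.1658, 0.1292]
tcp_rot: [[-0.008, 0.141, 0.99], [-0.001, 0.99, -0.141], [-1.0, -0.002, -0.008]]
force: [-0.8, 0.1, 0.2]
grip_width: 0.0853
t 7.52 p [ 0.5771 -0.1658  0.1292] yaw -0.142 w 0.0853 F [-0.8  0.1  0.2] q [-0.33  0.56  1.82 -0.    0.77 -1.75]
shift units [-0.12 -0.01  0.07] turn units [-0.02 -0.09  0.02]
```

```bash
python3 -m creep '[[[1,-0.08,0,0.06,0,-0.08,0],[-1,0,0,0,0,0,0],[-1,0,0,0,0,0,0],[-1,0,0,0,0,0,0],[-1,0,0,0,0,0,0]]]'
python3 -m creep '[[[-1,0,0,0,0,0,0],[-1,0,0,0,0,0,0]]]'
python3 - <<'E'
from h import *
plan(.580,-.1665,.134,-.14)
E
```

```text
time: 7.93
eef_pos: [0.5821, -0.1662, 0.1368]
tcp_rot: [[0.005, 0.14, 0.99], [-0.004, 0.99, -0.14], [-1.0, -0.003, 0.005]]
force: [0.3, -0.2, -0.4]
grip_width: 0.0523
time: 8.1
eef_pos: [0.5826, -0.1664, 0.1378]
tcp_rot: [[0.006, 0.14, 0.99], [-0.004, 0.99, -0.14], [-1.0, -0.003, 0.007]]
force: [-0.4, 0.1, -0.9]
grip_width: 0.0524
t 8.1 p [ 0.5826 -0.1664  0.1378] yaw -0.14 w 0.0524 F [-0.4  0.1 -0.9] q [-0.33  0.55  1.81 -0.    0.77 -1.76]
shift units [ 0.09 -0.01 -0.06] turn units [-0.01  0.08  0.04]
```

```bash
python3 -m creep '[[[-1,-0.3,0,0,0,0.05,0],[-1,-0.5,0,0,0,0,0],[-1,-0.6,0,0,0,0,0],[-1,-0.5,0,0,0,0,0],[-1,0,0,0,0,0,0]]]'
python3 - <<'E'
from h import *
import cv2
plan(.4742,-.3328,.18,-.007)
cv2.imwrite("pics/s8.png",cv2.resize(vision.snapshot("side")[180:360,300:480],None,fx=3.3,fy=3.3))
E
```

```text
time: 8.52
eef_pos: [0.5811, -0.1659, 0.2154]
tcp_rot: [[-0.002, 0.14, 0.99], [-0.002, 0.99, -0.14], [-1.0, -0.003, -0.001]]
force: [2.0, -0.3, -0.7]
grip_width: 0.0524
t 8.52 p [ 0.5811 -0.1659  0.2154] yaw -0.141 w 0.0524 F [ 2.  -0.3 -0.7] q [-0.33  0.46  1.74 -0.    0.94 -1.75]
shift units [ 0.9  -4.5  -2.06] turn units [-1.53 -0.02  0.03]
```

View pics/s8.png

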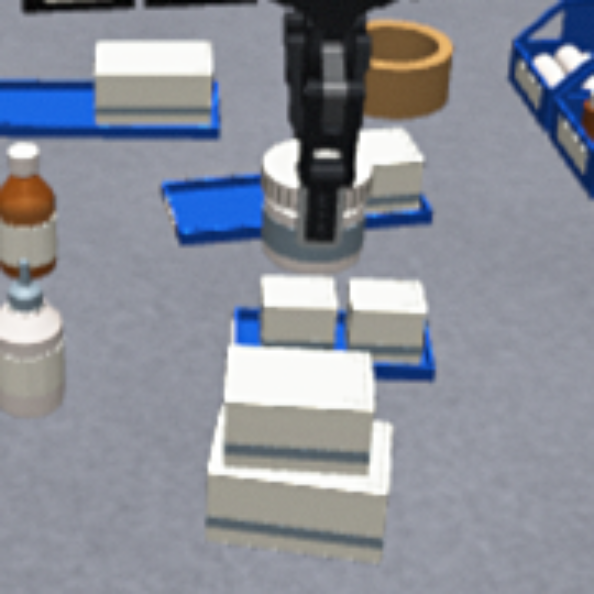

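```bash
python3 -m creep '[[[-1,0,-0.6,-0.3,-0.4,0,0],[-1,0,-0.9,-0.4,-0.5,0,0],[-1,0,-0.9,-0.45,-0.6,0,0],[-1,0,-0.9,-0.45,0,0,0],[-1,0.3,-0.7,-0.4,0,0,0]]]'
python3 - <<'E'
from h import *
import cv2
plan(.476,-.333,.07,-.007)
E
```

```text
time: 8.98
eef_pos: [0.4911, -0.3201, 0.2007]
tcp_rot: [[-0.001, -0.006, 1.0], [-0.002, 1.0, 0.006], [-1.0, -0.002, -0.001]]
force: [1.3, -0.5, -1.1]
grip_width: 0.0533
t 8.98 p [ 0.4911 -0.3201  0.2007] yaw 0.006 w 0.0533 F [ 1.3 -0.5 -1.1] q [-0.63  0.45  1.8  -0.    0.89 -2.2 ]
shift units [ 3.27 -0.32 -0.38] turn units [ 0.15 -0.01  0.02]
```

```bash
python3 -m creep '[[[-1,0.4,-0.1,-0.2,0.1,0,0],[-1,0.7,0,-0.1,0,0,0],[-1,0.8,0,0,0,0,0],[-1,0.8,0,0,0,0,0],[-1,0.3,0,0,0,0,0]]]'
python3 - <<'E'
from h import *
import cv2
plan(.476,-.333,.045,-.007)
W=cam("wrist"); cv2.imwrite("pics/w9.png",vision.snapshot("wrist"))
cv2.imwrite("pics/s9.png",cv2.resize(vision.snapshot("side")[320:470,280:440],None,fx=4,fy=4))
E
```

```text
time: 9.4
eef_pos: [0.4731, -0.332, 0.0743]
tcp_rot: [[0.0, 0.012, 1.0], [-0.004, 1.0, -0.012], [-1.0, -0.004, 0.0]]
force: [-1.7, 0.0, -1.5]
grip_width: 0.0526
t 9.4 p [ 0.4731 -0.332   0.0743] yaw -0.012 w 0.0526 F [-1.7  0.  -1.5] q [-0.66  0.62  1.91 -0.01  0.62 -2.22]
shift units [ 0.73 -0.02  0.07] turn units [-0.05  0.    0.04]
```

View pics/w9.png

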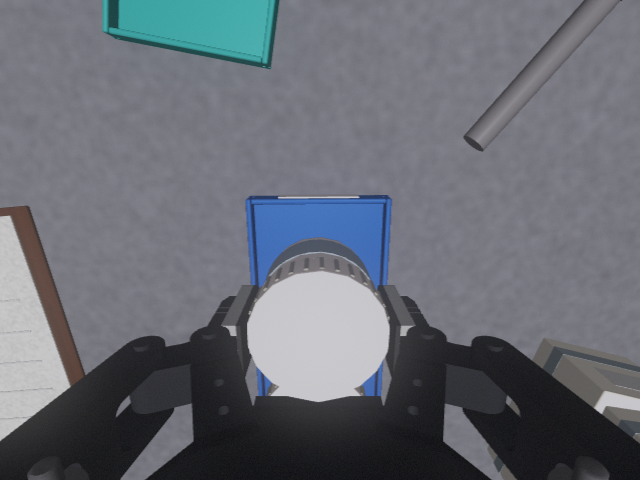

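View pics/s9.png

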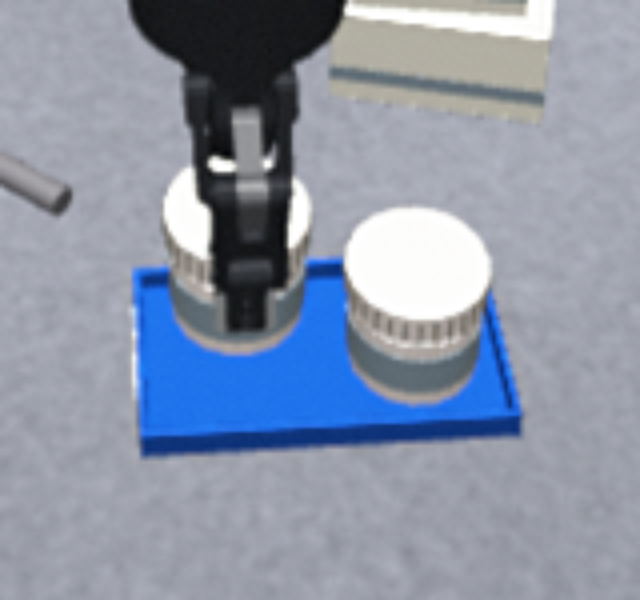

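```bash
python3 -m creep '[[[-1,0.3,0,0.05,0,0,0],[-1,0.2,0,0,0,0,0],[-1,0,0,0,0,0,0]]]'
python3 - <<'E'
from h import *
plan(.476,-.333,.045,-.007)
E
```

```text
time: 9.75
eef_pos: [0.4758, -0.3321, 0.0556]
tcp_rot: [[-0.0, 0.011, 1.0], [-0.003, 1.0, -0.011], [-1.0, -0.003, -0.0]]
force: [-1.4, -0.2, -0.6]
grip_width: 0.0527
t 9.75 p [ 0.4758 -0.3321  0.0556] yaw -0.011 w 0.0527 F [-1.4 -0.2 -0.6] q [-0.66  0.65  1.91 -0.01  0.58 -2.22]
shift units [ 0.26 -0.02  0.01] turn units [-0.05 -0.    0.04]
```

```bash
python3 -m creep '[[[-1,0.2,0,0,0,0,0],[-1,0.07,0,0,0,0,0],[-1,0.03,0,0,0,0,0]]]'
python3 - <<'E'
from h import *
plan(.476,-.333,.045,-.007)
E
```

```text
time: 10.0
eef_pos: [0.477, -0.3328, 0.0449]
tcp_rot: [[0.002, 0.011, 1.0], [-0.005, 1.0, -0.011], [-1.0, -0.005, 0.002]]
force: [0.4, 0.2, -0.4]
grip_width: 0.0527
t 10.0 p [ 0.477  -0.3328  0.0449] yaw -0.011 w 0.0527 F [ 0.4  0.2 -0.4] q [-0.66  0.66  1.91 -0.01  0.56 -2.22]
shift units [-0.   -0.01 -0.02] turn units [-0.04  0.03  0.06]
```

```bash
python3 -m creep '[[[-1,0.05,0,-0.02,0,0,0],[-1,0.03,0,0,0,0,0]]]'
python3 - <<'E'
from h import *
import cv2
plan(.476,-.333,.045,-.007)
cv2.imwrite("pics/s10.png",cv2.resize(vision.snapshot("side")[320:470,280:440],None,fx=4,fy=4))
E
```

```text
time: 10.17
eef_pos: [0.4765, -0.333, 0.0428]
tcp_rot: [[0.003, 0.01, 1.0], [-0.006, 1.0, -0.01], [-1.0, -0.006, 0.003]]
force: [-9.0, 4.0, 33.1]
grip_width: 0.0526
t 10.17 p [ 0.4765 -0.333   0.0428] yaw -0.01 w 0.0526 F [-9.   4.  33.1] q [-0.66  0.67  1.91 -0.01  0.55 -2.22]
shift units [-0.05 -0.   -0.01] turn units [-0.04  0.04  0.07]
```

View pics/s10.png

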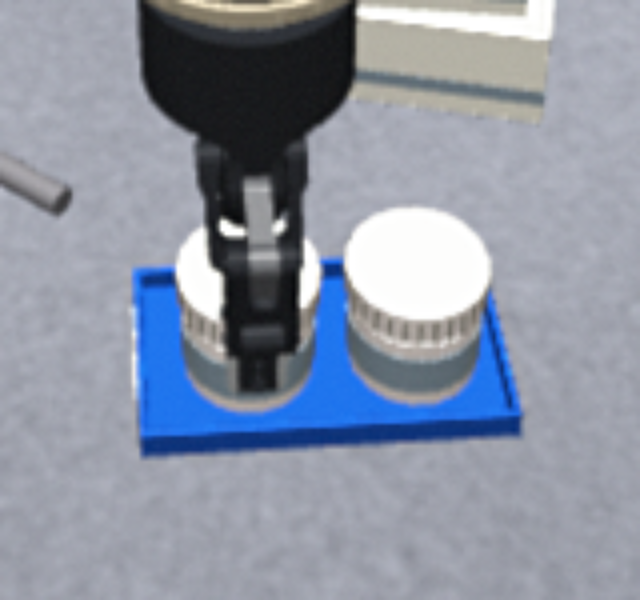

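Tub is seated (33 N contact, level with its like). Release and rise.

```bash
python3 -m creep '[[[-1,-0.04,0,0,0,0,0],[1,0,0,0,0,0,0],[1,0,0,0,0,0,0],[1,0,0,0,0,0,0],[1,0,0,0,0,0,0]]]'
python3 -m creep '[[[1,-0.4,0,0,0,0,0],[1,-0.7,0,0,0,0,0],[1,-0.9,0,0,0,0,0],[1,-0.9,0,0,0,0,0],[1,-0.9,0,0,0,0,0]]]'
python3 - <<'E'
from h import *
import cv2
plan(.5773,-.1695,.21,-.21)
S=cam("side");im=vision.snapshot("side"); cv2.imwrite("pics/s11.png",im)
cv2.imwrite("pics/s11a.png",cv2.resize(im[280:350,355:425],None,fx=8,fy=8,interpolation=cv2.INTER_CUBIC))
cv2.imwrite("pics/s11b.png",cv2.resize(im[360:440,300:420],None,fx=6,fy=6,interpolation=cv2.INTER_CUBIC))
E
```

```text
time: 10.63
eef_pos: [0.4771, -0.3335, 0.0461]
tcp_rot: [[0.005, 0.01, 1.0], [-0.008, 1.0, -0.01], [-1.0, -0.008, 0.005]]
force: [0.2, 0.9, 0.0]
grip_width: 0.0853
time: 11.05
eef_pos: [0.4723, -0.3295, 0.195]
tcp_rot: [[-0.007, 0.011, 1.0], [0.002, 1.0, -0.011], [-1.0, 0.002, -0.007]]
force: [1.7, -0.4, 0.3]
grip_width: 0.0858
t 11.05 p [ 0.4723 -0.3295  0.195 ] yaw -0.011 w 0.0858 F [ 1.7 -0.4  0.3] q [-0.66  0.45  1.82 -0.    0.88 -2.22]
shift units [-0.39  4.03  2.58] turn units [ 2.28 -0.08 -0.01]
```

View pics/s11a.png

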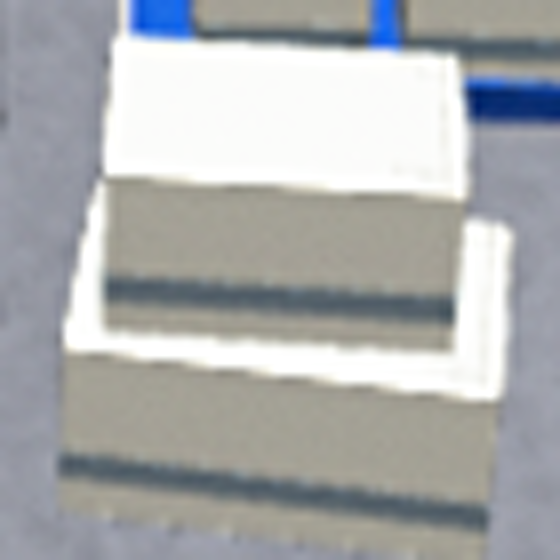

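View pics/s11b.png

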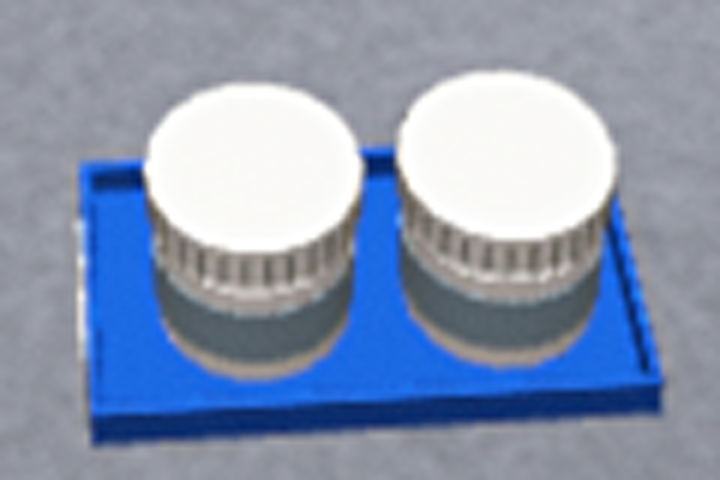

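```bash
python3 - <<'E'
from h import *
S=cam("side"); print("tub",ray(S,(342.3,388),.053))
def b(l,w,z,d): return [(S,((-1 if k[1]=='l' else 1)*l/2,(1 if k[0]=='f' else -1)*w/2),z,v) for k,v in d.items()]
o=b(.078,.05,.096,dict(nl=(368,302.25),nr=(413.25,304.75),fl=(369.1,284.75),fr=(412.5,286.75)))+b(.078,.05,.05,dict(nl=(368,321.25),nr=(411.5,323.75)))
print(fit(o,[.577,-.17,-.2]))
o=b(.096,.06,.05,dict(nl=(363.2,323.8),nr=(417.3,330),fr=(419,308.5)))+b(.096,.06,0,dict(nl=(362.4,343.6),nr=(415.5,350)))
print(fit(o,[.58,-.17,-.2]))
E
python3 -m creep '[[[1,-0.3,0.7,0.4,0.4,-0.08,0],[1,-0.3,0.8,0.5,0.5,0,0],[1,0,0.8,0.5,0.5,0,0],[1,0,0.8,0.5,0.5,0,0],[1,0,0.7,0.5,0.4,0,0]]]'
python3 - <<'E'
from h import *
import cv2
plan(.5773,-.1695,.21,-.21)
W=cam("wrist");im=vision.snapshot("wrist"); cv2.imwrite("pics/w11.png",im)
print(proj(W,[.5773,-.1695,.096]))
E
```

```text
tub [ 0.47595351 -0.33634971  0.053     ]
(array([ 0.5772977 , -0.16906521, -0.17611667]), np.float64(0.5706971117030828), array([-0. , -0.9,  0.5, -0.8, -0.1, -0.3, -0.1,  0. , -0.7,  0.8,  0.3,
        1. ]))
(array([ 0.5803601 , -0.17224235, -0.26541957]), np.float64(0.5496616986671822), array([-0.4, -0.9,  0.5, -0.4, -0. , -0.4, -0.2,  0.5,  0.1,  1.1]))
time: 11.52
eef_pos: [0.5862, -0.1908, 0.2335]
tcp_rot: [[0.015, 0.226, 0.974], [-0.009, 0.974, -0.225], [-1.0, -0.006, 0.017]]
force: [0.4, -0.6, -0.0]
grip_width: 0.0852
t 11.52 p [ 0.5862 -0.1908  0.2335] yaw -0.228 w 0.0852 F [ 0.4 -0.6 -0. ] q [-0.36  0.45  1.71 -0.    0.97 -1.7 ]
shift units [ 0.58  0.47 -0.35] turn units [-0.2   0.19  0.07]
[[342.95027151 211.71002849]]
```

View pics/w11.png

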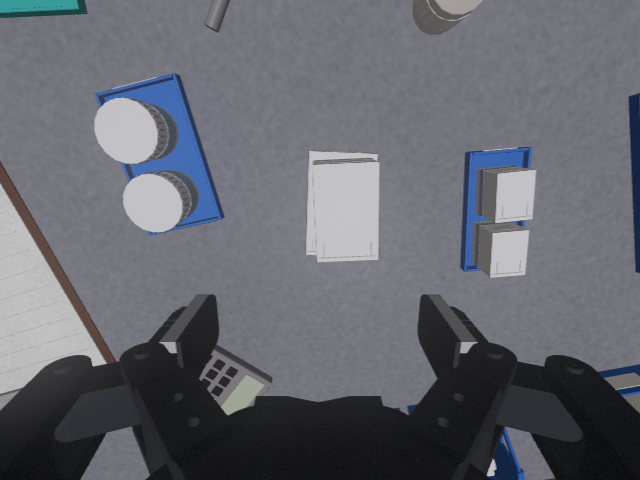

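```bash
python3 -m creep '[[[1,0.5,0.3,-0.2,-0.2,0.15,0.07],[1,0.8,0.2,-0.1,-0.1,0,0],[1,0.7,0,0,0,0,0],[1,0.5,0,0,0,0,0],[1,0,0,0,0,0,0]]]'
python3 - <<'E'
from h import *
plan(.5773,-.168,.088,-.20)
E
```

```text
time: 11.98
eef_pos: [0.5889, -0.1605, 0.1314]
tcp_rot: [[0.012, 0.194, 0.981], [-0.001, 0.981, -0.194], [-1.0, 0.001, 0.012]]
force: [-1.2, -0.3, -0.4]
grip_width: 0.0857
t 11.98 p [ 0.5889 -0.1605  0.1314] yaw -0.195 w 0.0857 F [-1.2 -0.3 -0.4] q [-0.32  0.56  1.81  0.    0.76 -1.7 ]
shift units [ 1.08 -0.24 -0.26] turn units [ 0.06  0.14 -0.01]
```

```bash
python3 -m creep '[[[1,0,-0.2,-0.25,-0.05,0.14,0],[1,0.4,0,0,0,0,0],[1,0.4,0,0,0,0,0],[1,0.25,0,0,0,0,0],[1,0,0,0,0,0,0]]]'
python3 - <<'E'
from h import *
plan(.5773,-.168,.088,-.20)
E
```

```text
time: 12.4
eef_pos: [0.5765, -0.1688, 0.0916]
tcp_rot: [[-0.0, 0.189, 0.982], [0.001, 0.982, -0.189], [-1.0, 0.001, -0.0]]
force: [0.1, -0.1, -0.5]
grip_width: 0.0852
t 12.4 p [ 0.5765 -0.1688  0.0916] yaw -0.19 w 0.0852 F [ 0.1 -0.1 -0.5] q [-0.34  0.61  1.84  0.    0.69 -1.72]
shift units [0.09 0.02 0.02] turn units [ 0.12 -0.   -0.01]
```

```bash
python3 -m creep '[[[1,0.2,0,0,0.1,0,0],[-1,0,0,0,0,0,0],[-1,0,0,0,0,0,0],[-1,0,0,0,0,0,0],[-1,0,0,0,0,0,0]]]'
python3 -m creep '[[[-1,0,0,0,0,0,0],[-1,0,0,0,0,0,0]]]'
python3 - <<'E'
from h import *
plan(.5773,-.168,.088,-.20)
E
```

```text
time: 12.82
eef_pos: [0.5777, -0.1703, 0.0867]
tcp_rot: [[0.003, 0.199, 0.98], [-0.001, 0.98, -0.199], [-1.0, -0.0, 0.003]]
force: [-0.6, 0.4, -1.0]
grip_width: 0.049
time: 12.98
eef_pos: [0.5782, -0.1704, 0.0876]
tcp_rot: [[0.004, 0.199, 0.98], [-0.001, 0.98, -0.199], [-1.0, -0.0, 0.004]]
force: [0.4, -0.9, -0.8]
grip_width: 0.0491
t 12.98 p [ 0.5782 -0.1704  0.0876] yaw -0.2 w 0.0491 F [ 0.4 -0.9 -0.8] q [-0.34  0.62  1.84  0.    0.68 -1.71]
shift units [-0.01  0.05 -0.03] turn units [0.   0.05 0.  ]
```

```bash
python3 -m creep '[[[-1,-0.3,0,0,0,0.05,0],[-1,-0.6,0,0,0,0,0],[-1,-0.7,0,0,0,0,0],[-1,-0.5,0.2,0,0,0,0],[-1,0,0.5,0,-0.3,0,0]]]'
python3 - <<'E'
from h import *
import cv2
plan(.60,.161,.17,.076)
cv2.imwrite("pics/s12.png",cv2.resize(vision.snapshot("side")[180:360,300:480],None,fx=3.3,fy=3.3))
E
```

```text
time: 13.4
eef_pos: [0.5824, -0.1443, 0.1741]
tcp_rot: [[-0.004, 0.175, 0.985], [0.001, 0.985, -0.175], [-1.0, -0.0, -0.004]]
force: [1.0, -0.1, 0.3]
grip_width: 0.049
t 13.4 p [ 0.5824 -0.1443  0.1741] yaw -0.176 w 0.049 F [ 1.  -0.1  0.3] q [-0.29  0.5   1.79 -0.    0.86 -1.69]
shift units [ 0.1   7.59 -0.9 ] turn units [-2.89 -0.04 -0.  ]
```

View pics/s12.png

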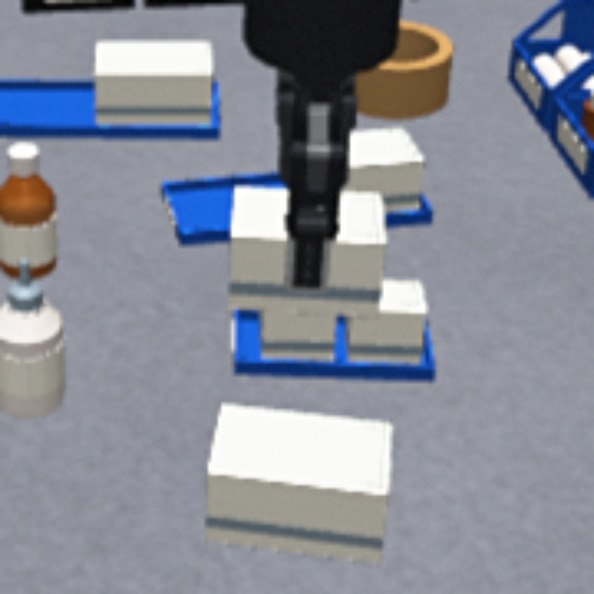

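Medium carton held level, well clear; the large one is undisturbed. On to the medium tray.

```bash
python3 -m creep '[[[-1,0,0.8,-0.05,-0.5,0,0],[-1,0,0.9,-0.1,-0.5,0,0],[-1,0,0.9,-0.1,-0.5,0,0],[-1,0,0.9,-0.15,-0.5,0,0],[-1,0,0.9,-0.15,-0.5,0,0]]]'
python3 -m creep '[[[-1,0,0.9,-0.15,-0.3,0,0],[-1,0,0.9,-0.15,0,0,0],[-1,0,0.5,0,0,0,0]]]'
python3 - <<'E'
from h import *
plan(.60,.161,.07,.076)
E
```

```text
time: 13.87
eef_pos: [0.5768, 0.0373, 0.1743]
tcp_rot: [[0.001, -0.048, 0.999], [0.0, 0.999, 0.048], [-1.0, 0.0, 0.001]]
force: [0.1, -0.3, -0.4]
grip_width: 0.0494
time: 14.12
eef_pos: [0.5562, 0.135, 0.1742]
tcp_rot: [[0.0, -0.081, 0.997], [0.001, 0.997, 0.081], [-1.0, 0.001, 0.0]]
force: [0.5, 0.1, -1.2]
grip_width: 0.0493
t 14.12 p [0.5562 0.135  0.1742] yaw 0.081 w 0.0493 F [ 0.5  0.1 -1.2] q [ 0.18  0.47  1.85  0.    0.82 -1.47]
shift units [2.6  0.56 1.14] turn units [ 0.05  0.   -0.01]
```

```bash
python3 -m creep '[[[-1,0.2,0.3,0.6,0,0,0],[-1,0.6,0.15,0.4,0,0,0],[-1,0.8,0,0,0,0,0],[-1,0.5,0,0,0,0,0],[-1,0,0,0,0,0,0]]]'
python3 - <<'E'
from h import *
import cv2
plan(.60,.161,.042,.076)
W=cam("wrist"); cv2.imwrite("pics/w13.png",vision.snapshot("wrist"))
cv2.imwrite("pics/s13.png",cv2.resize(vision.snapshot("side")[180:300,320:460],None,fx=4.5,fy=4.5))
E
```

```text
time: 14.53
eef_pos: [0.5956, 0.1654, 0.0891]
tcp_rot: [[0.005, -0.09, 0.996], [0.003, 0.996, 0.09], [-1.0, 0.002, 0.005]]
force: [-1.3, 0.0, -0.4]
grip_width: 0.0493
t 14.53 p [0.5956 0.1654 0.0891] yaw 0.09 w 0.0493 F [-1.3  0.  -0.4] q [ 0.22  0.63  1.81  0.    0.7  -1.44]
shift units [ 1.18 -0.12  0.09] turn units [ 0.16  0.06 -0.03]
```

View pics/w13.png

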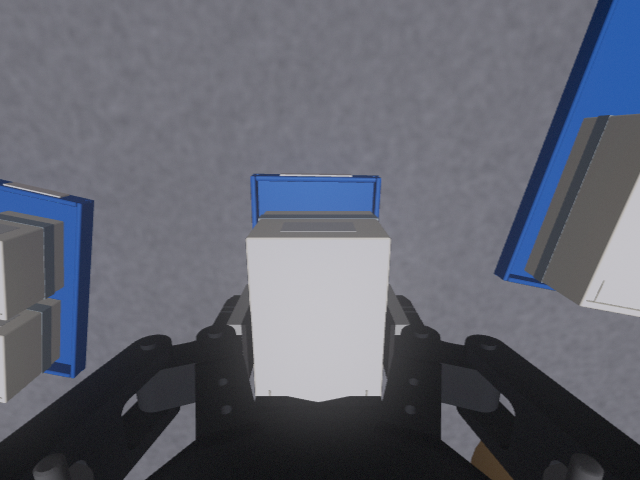

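View pics/s13.png

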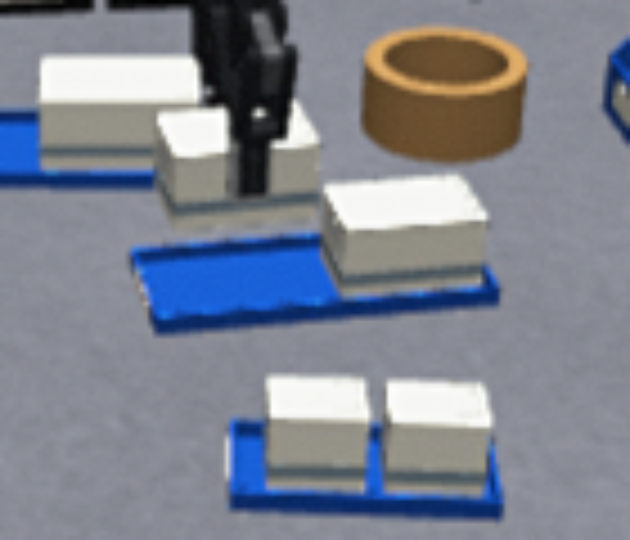

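```bash
python3 -m creep '[[[-1,0.4,-0.1,0.05,0.12,0.06,0],[-1,0.4,0,0,0,0,0],[-1,0.2,0,0,0,0,0],[-1,0,0,0,0,0,0]]]'
python3 - <<'E'
from h import *
plan(.60,.161,.042,.076)
E
```

```text
time: 14.97
eef_pos: [0.6023, 0.1614, 0.0576]
tcp_rot: [[0.009, -0.077, 0.997], [0.004, 0.997, 0.077], [-1.0, 0.004, 0.009]]
force: [0.7, 0.1, -1.3]
grip_width: 0.0492
t 14.97 p [0.6023 0.1614 0.0576] yaw 0.078 w 0.0492 F [ 0.7  0.1 -1.3] q [ 0.21  0.68  1.81  0.    0.64 -1.44]
shift units [ 0.39 -0.01 -0.06] turn units [ 0.02  0.11 -0.04]
```

```bash
python3 -m creep '[[[-1,0.25,0,-0.06,0,0.1,-0.04],[-1,0.15,0,0,0,0,0],[-1,0,0,0,0,0,0]]]'
python3 - <<'E'
from h import *
plan(.60,.161,.042,.076)
E
```

```text
time: 15.22
eef_pos: [0.6014, 0.1612, 0.0438]
tcp_rot: [[0.004, -0.077, 0.997], [0.001, 0.997, 0.077], [-1.0, 0.0, 0.004]]
force: [-0.9, -0.7, -0.6]
grip_width: 0.0492
t 15.22 p [0.6014 0.1612 0.0438] yaw 0.077 w 0.0492 F [-0.9 -0.7 -0.6] q [ 0.21  0.7   1.81 -0.    0.62 -1.43]
shift units [ 0.04 -0.   -0.03] turn units [ 0.01  0.04 -0.  ]
```

```bash
python3 -m creep '[[[-1,0.1,0,-0.03,0,0.04,0],[-1,0.03,0,0,0,0,0]]]'
python3 - <<'E'
from h import *
plan(.60,.161,.042,.076)
E
```

```text
time: 15.38
eef_pos: [0.6003, 0.1613, 0.0393]
tcp_rot: [[0.0, -0.077, 0.997], [0.0, 0.997, 0.077], [-1.0, 0.0, 0.0]]
force: [-6.9, -1.5, 13.6]
grip_width: 0.0492
t 15.38 p [0.6003 0.1613 0.0393] yaw 0.077 w 0.0492 F [-6.9 -1.5 13.6] q [ 0.21  0.71  1.81  0.    0.62 -1.43]
shift units [-0.07 -0.01 -0.01] turn units [ 0.01  0.01 -0.  ]
```

Contact at the expected height, so release, rise and look.

```bash
python3 -m creep '[[[-1,0,0,0,0,0,0],[1,0,0,0,0,0,0],[1,0,0,0,0,0,0],[1,0,0,0,0,0,0],[1,0,0,0,0,0,0]]]'
python3 -m creep '[[[1,-0.4,0,0,0,0,0],[1,-0.7,0,0,0,0,0],[1,-0.9,0,0,0,0,0],[1,-0.9,0,0,0,0,0],[1,-0.5,0,0,0,0,0]]]'
python3 - <<'E'
from h import *
import cv2
plan(.5805,-.172,.20,-.27)
W=cam("wrist"); cv2.imwrite("pics/w14.png",vision.snapshot("wrist"))
print(proj(W,[[.599,.161,.049]]))
E
```

```text
time: 15.8
eef_pos: [0.6005, 0.1615, 0.0399]
tcp_rot: [[0.001, -0.077, 0.997], [0.001, 0.997, 0.077], [-1.0, 0.0, 0.001]]
force: [-0.3, -0.3, -0.5]
grip_width: 0.0853
time: 16.22
eef_pos: [0.597, 0.1606, 0.1751]
tcp_rot: [[-0.01, -0.077, 0.997], [-0.002, 0.997, 0.077], [-1.0, -0.001, -0.01]]
force: [0.9, -0.4, 0.0]
grip_width: 0.0854
t 16.22 p [0.597  0.1606 0.1751] yaw 0.077 w 0.0854 F [ 0.9 -0.4  0. ] q [ 0.21  0.53  1.74  0.    0.89 -1.43]
shift units [-0.6  -8.26 -1.06] turn units [ 3.98 -0.11  0.03]
[[318.80939665 239.4624256 ]]
```

View pics/w14.png

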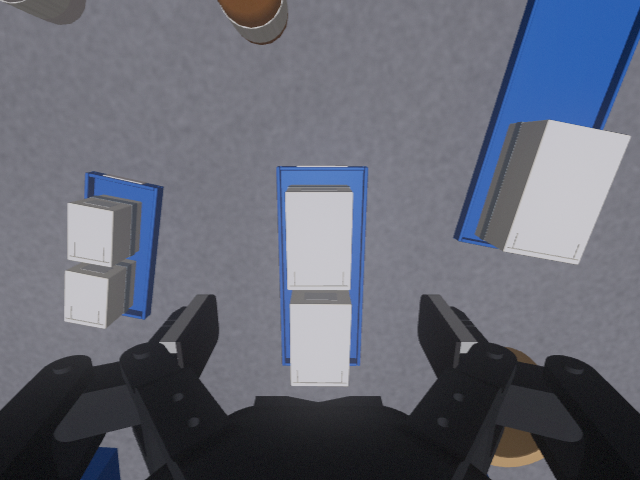

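```bash
python3 -m creep '[[[1,-0.3,-0.8,-0.1,0.5,0,0],[1,-0.3,-0.9,-0.05,0.5,0,0],[1,0,-0.95,0,0.5,0,0],[1,0,-0.95,0,0.5,0,0],[1,0,-0.95,0,0.5,0,0]]]'
python3 -m creep '[[[1,0,-0.95,0,0.5,0,0],[1,0,-0.95,0,0.5,0,0],[1,0,-0.95,0.1,0.5,0,0],[1,0,-0.5,0,0.2,0,0]]]'
python3 - <<'E'
from h import *
import cv2
plan(.5805,-.172,.038,-.27)
W=cam("wrist"); cv2.imwrite("pics/w15.png",vision.snapshot("wrist"))
print(proj(W,[[.5805,-.172,.05]]))
E
```

```text
time: 16.68
eef_pos: [0.5925, -0.0197, 0.2068]
tcp_rot: [[0.003, 0.138, 0.99], [0.001, 0.99, -0.138], [-1.0, 0.001, 0.003]]
force: [1.2, -0.8, 1.0]
grip_width: 0.0854
time: 17.02
eef_pos: [0.5686, -0.1608, 0.2066]
tcp_rot: [[0.005, 0.292, 0.956], [-0.0, 0.956, -0.292], [-1.0, 0.001, 0.005]]
force: [-0.9, 0.1, -0.1]
grip_width: 0.0857
t 17.02 p [ 0.5686 -0.1608  0.2066] yaw -0.297 w 0.0857 F [-0.9  0.1 -0.1] q [-0.33  0.45  1.79  0.    0.9  -1.6 ]
shift units [ 4.22 -0.19  0.34] turn units [-0.31  0.06 -0.01]
[[308.77587191 241.10185535]]
```

View pics/w15.png

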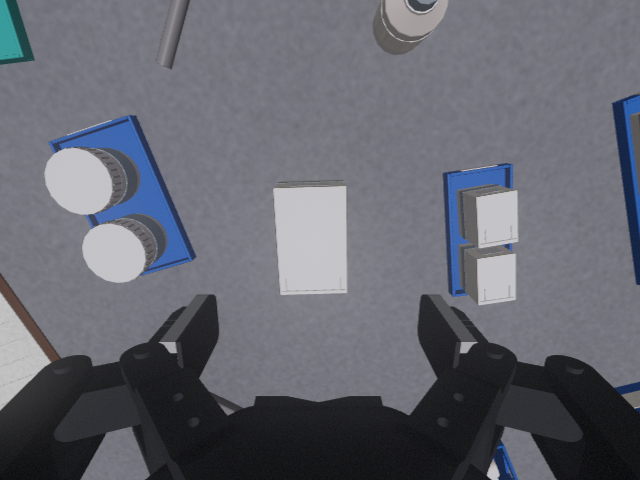

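```bash
python3 -m creep '[[[1,0.5,-0.15,0.2,-0.3,0.05,0],[1,0.9,0,0.1,0,0,0],[1,0.9,0,0,0,0,0],[1,0.6,0,0,0,0,0],[1,0,0,0,0,0,0]]]'
python3 - <<'E'
from h import *
plan(.5805,-.171,.038,-.268)
E
```

```text
time: 17.48
eef_pos: [0.5791, -0.1773, 0.0885]
tcp_rot: [[0.007, 0.274, 0.962], [-0.002, 0.962, -0.274], [-1.0, -0.0, 0.008]]
force: [-1.7, 1.5, -0.1]
grip_width: 0.0853
t 17.48 p [ 0.5791 -0.1773  0.0885] yaw -0.277 w 0.0853 F [-1.7  1.5 -0.1] q [-0.35  0.62  1.84  0.    0.68 -1.64]
shift units [ 1.26  0.16 -0.02] turn units [-0.11  0.09  0.  ]
```

```bash
python3 -m creep '[[[1,0.2,0.15,-0.05,-0.1,0.09,0],[1,0.4,0,0,0,0,0],[1,0.4,0,0,0,0,0],[1,0.2,0,0,0,0,0],[1,0,0,0,0,0,0]]]'
python3 - <<'E'
from h import *
plan(.5805,-.171,.038,-.268)
E
```

```text
time: 17.9
eef_pos: [0.5806, -0.1692, 0.0418]
tcp_rot: [[0.0, 0.263, 0.965], [-0.0, 0.965, -0.263], [-1.0, -0.0, 0.001]]
force: [-0.2, -0.8, -0.0]
grip_width: 0.0855
t 17.9 p [ 0.5806 -0.1692  0.0418] yaw -0.266 w 0.0855 F [-0.2 -0.8 -0. ] q [-0.33  0.69  1.85 -0.    0.6  -1.64]
shift units [ 0.09 -0.04  0.01] turn units [0.03 0.01 0.  ]
```

```bash
python3 -m creep '[[[1,0.08,0,0,0,0,0],[-1,0,0,0,0,0,0],[-1,0,0,0,0,0,0],[-1,0,0,0,0,0,0],[-1,0,0,0,0,0,0]]]'
python3 -m creep '[[[-1,0,0,0,0,0,0],[-1,0,0,0,0,0,0]]]'
python3 - <<'E'
from h import *
plan(.5805,-.171,.038,-.268)
E
```

```text
time: 18.32
eef_pos: [0.583, -0.1691, 0.0428]
tcp_rot: [[0.005, 0.261, 0.965], [-0.002, 0.965, -0.261], [-1.0, -0.0, 0.005]]
force: [-0.2, -0.6, -1.4]
grip_width: 0.0593
time: 18.48
eef_pos: [0.5834, -0.1693, 0.0437]
tcp_rot: [[0.006, 0.261, 0.965], [-0.002, 0.965, -0.261], [-1.0, -0.0, 0.006]]
force: [0.5, -0.1, -1.2]
grip_width: 0.0588
t 18.48 p [ 0.5834 -0.1693  0.0437] yaw -0.265 w 0.0588 F [ 0.5 -0.1 -1.2] q [-0.33  0.69  1.85 -0.    0.6  -1.64]
shift units [ 0.14 -0.06 -0.06] turn units [0.04 0.07 0.  ]
```

```bash
python3 -m creep '[[[-1,-0.3,0,0,0,0.05,0],[-1,-0.6,0,0,0,0,0],[-1,-0.8,0,0,0,0,0],[-1,-0.9,0,0,0,0,0],[-1,-0.9,0.1,0,0,0,0]]]'
python3 -m creep '[[[-1,-0.3,0.6,0,-0.1,0.05,0],[-1,-0.3,0.8,-0.05,-0.1,0,0],[-1,0,0.9,-0.05,-0.1,0,0],[-1,0,0.95,-0.05,-0.1,0,0]]]'
python3 - <<'E'
from h import *
import cv2
plan(.445,.3416,.20,-.1124)
cv2.imwrite("pics/s16.png",vision.snapshot("side"))
E
```

```text
time: 18.9
eef_pos: [0.5791, -0.1643, 0.1808]
tcp_rot: [[-0.013, 0.262, 0.965], [0.004, 0.965, -0.262], [-1.0, 0.0, -0.013]]
force: [1.2, -1.5, -2.8]
grip_width: 0.0593
time: 19.23
eef_pos: [0.6097, -0.0404, 0.2162]
tcp_rot: [[-0.004, 0.236, 0.972], [0.001, 0.972, -0.236], [-1.0, -0.0, -0.004]]
force: [1.0, -1.2, -2.6]
grip_width: 0.0588
t 19.23 p [ 0.6097 -0.0404  0.2162] yaw -0.238 w 0.0588 F [ 1.  -1.2 -2.6] q [-0.12  0.47  1.72  0.    0.95 -1.45]
shift units [ 0.43  8.31 -6.25] turn units [-1.44 -0.04 -0.  ]
```

View pics/s16.png

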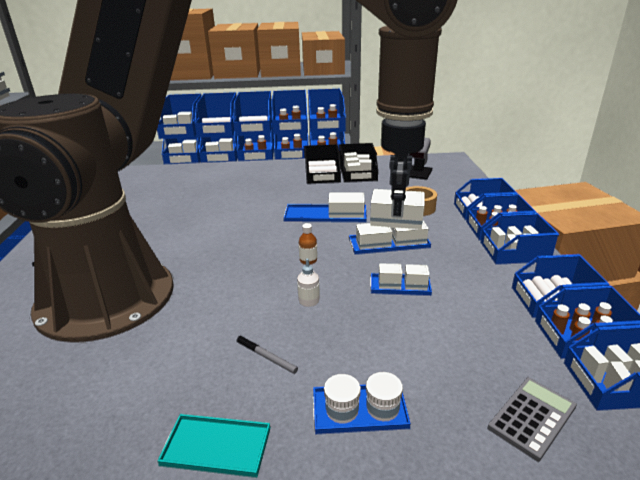

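Large carton held level; the rest is in order. Carry it on high.

```bash
python3 -m creep '[[[-1,0,0.9,-0.3,-0.3,0,0],[-1,0,0.85,-0.5,-0.3,0,0],[-1,0,0.8,-0.6,-0.3,0,0],[-1,0,0.8,-0.6,-0.3,0,0],[-1,0,0.8,-0.6,-0.2,0,0]]]'
python3 -m creep '[[[-1,0,0.8,-0.6,0,0,0],[-1,0,0.8,-0.6,0,0,0],[-1,0,0.8,-0.6,0,0,0],[-1,0,0.5,-0.5,0,0,0]]]'
python3 - <<'E'
from h import *
plan(.445,.3416,.10,-.1124)
E
```

```text
time: 19.7
eef_pos: [0.5405, 0.1481, 0.2173]
tcp_rot: [[0.003, 0.111, 0.994], [0.002, 0.994, -0.111], [-1.0, 0.002, 0.002]]
force: [0.9, 0.4, -1.9]
grip_width: 0.0592
time: 20.03
eef_pos: [0.4566, 0.2799, 0.2178]
tcp_rot: [[0.003, 0.109, 0.994], [0.003, 0.994, -0.109], [-1.0, 0.003, 0.003]]
force: [-0.5, -0.9, -2.3]
grip_width: 0.0588
t 20.03 p [0.4566 0.2799 0.2178] yaw -0.109 w 0.0588 F [-0.5 -0.9 -2.3] q [ 0.49  0.36  1.9   0.    0.88 -0.97]
shift units [ 2.95  1.49 -0.46] turn units [ 0.03  0.03 -0.04]
```

```bash
python3 -m creep '[[[-1,0.2,0.7,-0.3,0,0,0],[-1,0.5,0.5,-0.1,0,0.03,-0.04],[-1,0.8,0,0,0,0,0],[-1,0.7,0,0,0,0,0],[-1,0.3,0,0,0,0,0]]]'
python3 - <<'E'
from h import *
import cv2
plan(.445,.3416,.045,-.1124)
W=cam("wrist"); cv2.imwrite("pics/w17.png",vision.snapshot("wrist"))
cv2.imwrite("pics/s17.png",cv2.resize(vision.snapshot("side")[140:250,260:400],None,fx=5,fy=5))
E
```

```text
time: 20.45
eef_pos: [0.4422, 0.3394, 0.1192]
tcp_rot: [[0.007, 0.101, 0.995], [0.006, 0.995, -0.101], [-1.0, 0.007, 0.007]]
force: [-0.4, -1.1, -2.0]
grip_width: 0.059
t 20.45 p [0.4422 0.3394 0.1192] yaw -0.101 w 0.059 F [-0.4 -1.1 -2. ] q [ 0.6   0.52  1.94  0.    0.67 -0.87]
shift units [1.86 0.05 0.05] turn units [ 0.13  0.08 -0.08]
```

View pics/w17.png

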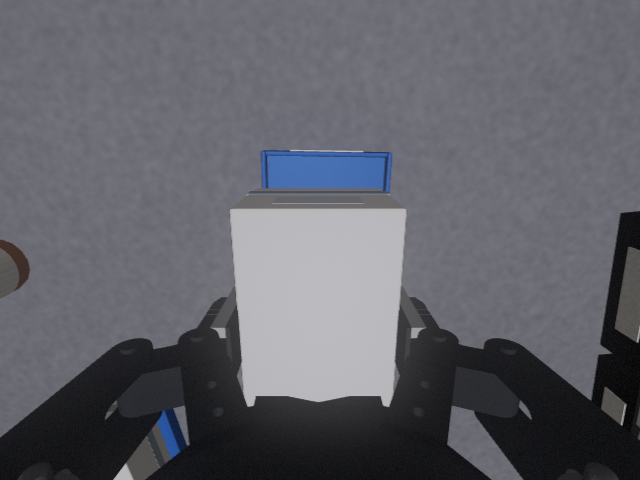

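View pics/s17.png

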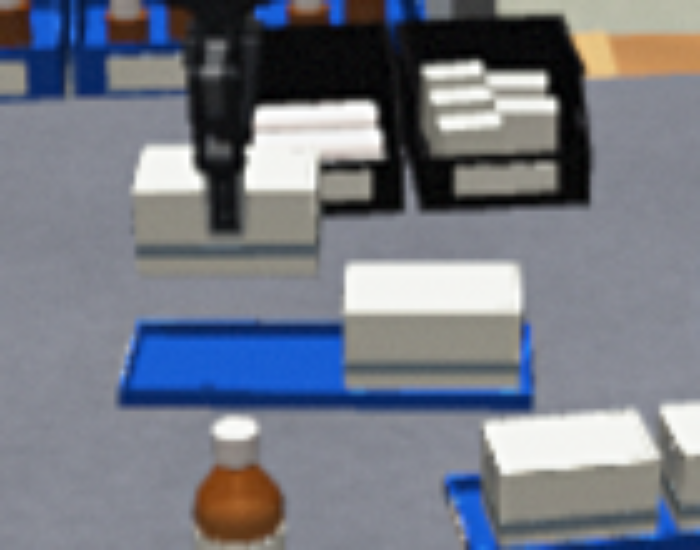

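Run:
```python
from h import *
# pose drifted little since picture (2 camera calls); use present model
W=cam("wrist")
a=ray(W,(262,151),.012);b=ray(W,(391,153),.012); m=(a+b)/2; print(a,b,m, np.linalg.norm(b-a))
d=b-a; print('yaw',np.arctan2(-d[0],d[1]))
th=-.1124; print('origin', m[:2]+.063*np.array([np.cos(th),np.sin(th)]))
plan(.445,.3416,.045,-.1124)
```

```text
[0.37712012 0.30930793 0.012     ] [0.38697159 0.39288329 0.012     ] [0.38204585 0.35109561 0.012     ] 0.0841539752285283
yaw -0.11733394791587425
origin [0.44464831 0.34402931]
t 20.55 p [0.4421 0.3387 0.1197] yaw -0.102 w 0.0589 F [-0.5 -0.1 -1.8] q [ 0.6   0.52  1.94  0.    0.68 -0.87]
shift units [1.87 0.07 0.05] turn units [ 0.12  0.06 -0.06]
```

```bash
python3 -m creep '[[[-1,0.3,0.1,0.08,0.12,0.06,-0.06],[-1,0.5,0,0,0,0,0],[-1,0.4,0,0,0,0,0],[-1,0.3,0,0,0,0,0],[-1,0,0,0,0,0,0]]]'
python3 - <<'E'
from h import *
plan(.446,.343,.046,-.1124)
E
```

```text
time: 20.97
eef_pos: [0.4492, 0.3436, 0.0629]
tcp_rot: [[0.005, 0.114, 0.993], [0.003, 0.993, -0.114], [-1.0, 0.004, 0.005]]
force: [-1.4, -1.6, -2.2]
grip_width: 0.0591
t 20.97 p [0.4492 0.3436 0.0629] yaw -0.114 w 0.0591 F [-1.4 -1.6 -2.2] q [ 0.6   0.62  1.94 -0.    0.57 -0.86]
shift units [ 0.42 -0.02 -0.08] turn units [-0.02  0.05 -0.04]
```

```bash
python3 -m creep '[[[-1,0.2,0,-0.07,0,0.04,-0.03],[-1,0.15,0,0,0,0,0],[-1,0.05,0,0,0,0,0]]]'
python3 - <<'E'
from h import *
plan(.446,.343,.046,-.1124)
E
```

```text
time: 21.22
eef_pos: [0.4477, 0.3444, 0.0484]
tcp_rot: [[0.003, 0.115, 0.993], [0.003, 0.993, -0.115], [-1.0, 0.003, 0.003]]
force: [0.2, -0.5, -1.7]
grip_width: 0.0593
t 21.22 p [0.4477 0.3444 0.0484] yaw -0.115 w 0.0593 F [ 0.2 -0.5 -1.7] q [ 0.6   0.64  1.95  0.    0.54 -0.85]
shift units [ 0.06 -0.04 -0.04] turn units [-0.03  0.04 -0.03]
```

```bash
python3 -m creep '[[[-1,0.1,-0.03,-0.04,0,0.04,0],[-1,0.04,0,0,0,0,0]]]'
python3 - <<'E'
from h import *
plan(.446,.343,.046,-.1124)
E
```

```text
time: 21.38
eef_pos: [0.4464, 0.344, 0.0443]
tcp_rot: [[0.001, 0.115, 0.993], [0.004, 0.993, -0.115], [-1.0, 0.004, 0.001]]
force: [-13.8, -5.8, 53.3]
grip_width: 0.0592
t 21.38 p [0.4464 0.344  0.0443] yaw -0.115 w 0.0592 F [-13.8  -5.8  53.3] q [ 0.6   0.65  1.95  0.01  0.53 -0.86]
shift units [-0.04 -0.03 -0.01] turn units [-0.03  0.01 -0.05]
```

```bash
python3 -m creep '[[[-1,-0.04,0,0,0,0,0],[1,0,0,0,0,0,0],[1,0,0,0,0,0,0],[1,0,0,0,0,0,0],[1,0,0,0,0,0,0]]]'
python3 -m creep '[[[1,-0.4,0,0,0,0,0],[1,-0.7,0,0,0,0,0],[1,-0.9,0,0,0,0,0],[1,-0.9,0,0,0,0,0],[1,-0.9,0,0,0,0,0]]]'
python3 -m creep '[[[1,-0.5,0,-0.5,0,0,0],[1,0,0,0,0,0,0]]]'
python3 - <<'E'
from h import *
import cv2
W=cam("wrist"); cv2.imwrite("pics/w18.png",vision.snapshot("wrist"))
print(proj(W,[[.4435,.343,.053]]))
im=vision.snapshot("side"); cv2.imwrite("pics/s18.png",im)
E
```

```text
time: 21.8
eef_pos: [0.4469, 0.3444, 0.0475]
tcp_rot: [[0.003, 0.115, 0.993], [0.006, 0.993, -0.115], [-1.0, 0.006, 0.002]]
force: [0.2, -0.8, 0.2]
grip_width: 0.0855
time: 22.22
eef_pos: [0.4425, 0.3406, 0.1965]
tcp_rot: [[-0.01, 0.115, 0.993], [-0.003, 0.993, -0.115], [-1.0, -0.004, -0.01]]
force: [0.9, -0.1, -0.3]
grip_width: 0.0853
time: 22.38
eef_pos: [0.425, 0.3445, 0.2242]
tcp_rot: [[-0.003, 0.116, 0.993], [0.003, 0.993, -0.116], [-1.0, 0.002, -0.003]]
force: [2.0, -0.0, -0.1]
grip_width: 0.0852
[[318.1808605  242.06223575]]
```

View pics/w18.png

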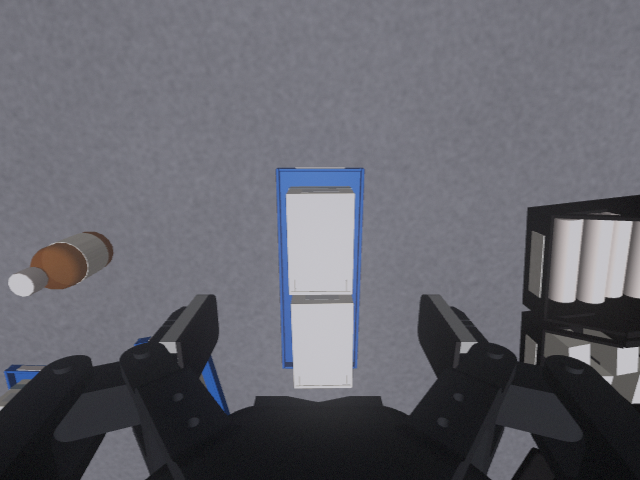

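View pics/s18.png

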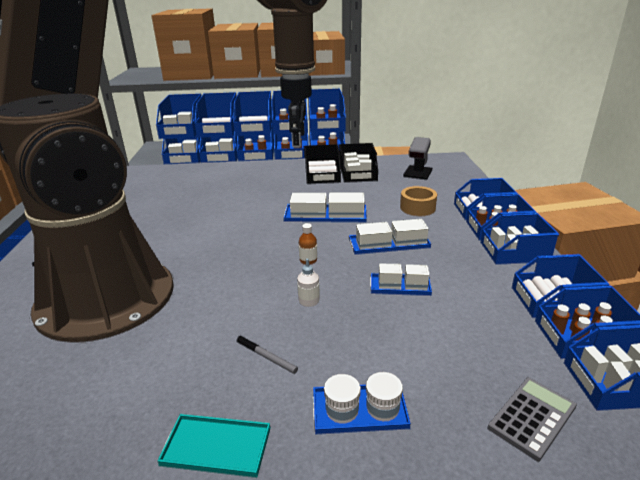

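Run:
```python
import cv2
im=cv2.imread("pics/s18.png")
a=cv2.resize(im[255:300,362:437],None,fx=10,fy=10,interpolation=cv2.INTER_CUBIC)
cv2.imwrite("pics/s18a.png",a)
```

```text
(no output)
```

View pics/s18a.png

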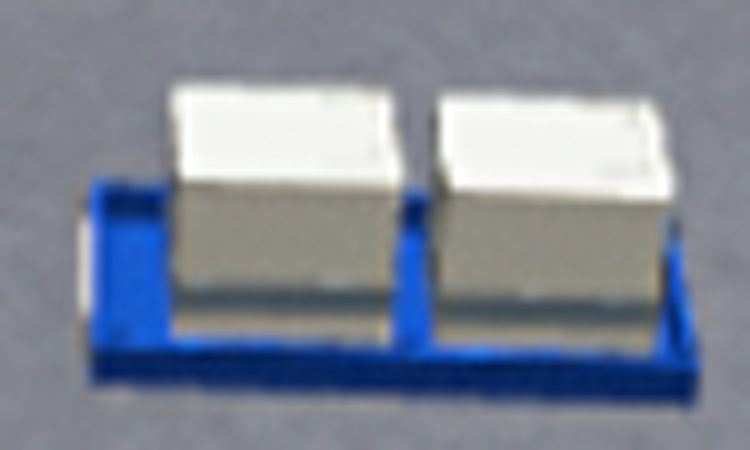

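```bash
python3 -c "
from bench import job, robot
print(robot.sense()['joint_vel'].round(3)); print(job.job_done())"
```

```text
[-0.008  0.043  0.017 -0.001 -0.016 -0.004]
the job is handed in; nothing more can be done
None
```

I took the stack apart from the top down (small carton, tub, medium carton, large carton). Each pack was gripped across its width, lowered until the wrist felt the tray floor, and released in the free place of its own tray. I handed the job in at about 22.5 s, with the gripper open and well above everything.

- **Pack positions:** the last pictures show all four packs upright and in line beside their likes.

| Pack | Measured offset from the middle of its free place |
|---|---|
| Tub | about 2 mm along, 3.5 mm across |
| Medium carton | about 1 mm |
| Large carton | about 1–2 mm |
| Small carton | about 1–3 mm, judged from its gap to its like and to the tray end |

- **Bottles and look-alike:** the amber bottle, the squeeze bottle and the turquoise tray stand where they were; I never went near them. This is by eye from the last side picture, not measured.
- **Disagreements:** the wrist and top cameras differed by 2–8 mm on tray positions. Part of that is wrist poses I read after the picture was taken. All of these differences are inside the tolerances.
- **Set-down forces:** the wrist force read 14–53 N as packs touched the floor, against the 120 N limit.

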